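# Cap the culture pots, fit the hold-down plate and start the shaker

## Robot

A 6-joint arm with a two-finger parallel gripper is mounted at the origin on the work surface. World frame = base frame: x ahead of the robot, y to its left, z up, the work surface at z = 0. Lengths are in mm, angles in rad, forces in N, time in s.
With the tool pointing down it reaches from about 300 to 750 mm from the base axis. Payload 8.5 kg.
Tool frame: the origin (TCP) lies midway between the tips of the shut fingers; the grasp point (between the pads) lies 19 mm behind it; z points along the fingers, y is the direction in which the jaws open and shut (so a half turn about z gives the same grasp; the last joint's range is limited). The gripper opens to 85 mm and grips with 20 to 120 N. Pads are 22 mm wide; open, the fingers measure 114 mm over their backs; the gripper's body (76 mm by 85 mm) begins 54 mm behind the grasp point. The pads swing forward as they close: fully open they stand 13 mm farther back than shut.
Start: joints at [1.056, 0.381, 1.297, -0, 1.464, -0.215], TCP at [162.422, 525.452, 231.322] pointing down, gripper open.
Joint ranges: [-3.11, 3.11], [-0.89, 2.33], [0.22, 2.48], [-1.42, 4.56], [0.17, 2.85], [-2.88, 2.88]. Speed limits (rad/s): [2.39, 2.39, 3.14, 3.14, 3.14, 3.14].

## Interface

Orientations are given as a unit quaternion [x, y, z, w].
In Python, from cell import env gives the robot as it stands.
- The arm moves only by the tool move_arm, never from a script. Its argument "motion" is a list of rows, each an object with "travel": the shift along the tool's x, y, z in m, a list of three; "delta_rot": the turn, a rotation vector about the tool's x, y, z in rad, a list of three; "jaw": the opening in per cent of the stroke, from 0 (shut) to 100 (fully open). A call has 1 to 5 rows; each row is the pose to reach, as a shift and turn from the pose commanded when the call began, along the tool's axes at that moment; what a row does not reach only later rows make up. A row lasts 1/10 s, in which the tool goes at most 50 mm and 8.59 degrees, less where a joint would pass 70% of its speed; a pose out of reach is approached as far as the arm can. A call with a gripper value outside its range is refused whole. The fingers move at their own pace and stop on an object; "squeeze" is the grip in N (left out, the last holds). Time passes only in rows, so rows that repeat a pose let the fingers close. It gives the time, the measured TCP pose, the force and the opening at its end, in the units of the state.
- env.get_state(): the state, without advancing time (a new reading comes with each control period).
- env.camera(name): name is "scene" or "top" or "wrist"; returns the picture (400x640x3 uint8, blue, green, red); there is no depth.
- env.camera_params(name): a dict with "fx", "fy", "cx", "cy" (pixels), "extrinsics" (4x4, takes a point from camera to world coordinates); the wrist camera has in their place "tool_from_camera" (4x4, takes a point from camera to tool coordinates, whose origin is the TCP and whose axes are the flange's). Camera axes: x right, y down, z forward; pixel columns grow to the right and rows downward; lengths in mm; the calibration is good to about 2 mm. A picture is of the moment at which its call begins: read the wrist's pose just before it. camera_params takes no time and is no camera call.
- env.close_job(): hands the job in, once; it reports no verdict.
Trained networks look in the newest picture that a camera, given by its name, has taken for a name from the list of things; names that differ only in an ending like _2 or _b are one class to them, and where a whole thing is asked for, a point or a joint stands for the part that bears it (a point fixed in the world has none). Each returns a list of dicts, best first, with "score" (0 to 1); they miss things now and then, are a little off and sometimes report something else, mostly with a low value. They report only what shows in the picture. A call takes as long as a camera call. They do not tell look-alikes from the thing itself.
- env.recognise(camera, target): "point" ([x, y, z] in mm, in world coordinates, good to about 4 mm: the middle of the surface that is visible of it).
- env.spot_point(camera, target): "point" ([x, y, z] in mm, in world coordinates, good to about 4 mm: a listed point, or the origin of a listed thing).
The state is a dict: "time_s": time; "joints": joint angles; "qvel": joint speeds; "joint_torque": joint torques, N m; "eef_pos": TCP position; "tcp_rot": TCP orientation; "wrist_force": force on the tool from outside, world axes, zero at the start; "torque": the same for the moment, N m; "width": opening from 0.0 (shut) to 1.0 (fully open).
Only numpy, scipy, OpenCV 4.12 (cv2) and the standard library are available. Lean on these libraries where they do the work, as an engineer would, in place of code of your own. Each camera call takes 0.05 s, during which the arm holds its last target.

## Task

Get the bench shaker ready and start it: put a steel cap, open side down, on every glass pot where it stands on the shaker and push each one down until it is fully home on the glass, then lay the white hold-down plate, handle up, between the four corner guides over the capped pots and press it down level as far as it goes. Last, press the start button fully in. There are more caps than pots; do not knock over the beaker, bottle or jar.

Things in the scene. Friction and masses are not known exactly. Their poses are not given: they have to be found in the camera images.
- shaker: Low white bench shaker, fixed: housing 190 mm (x) by 270 (y -170 to +100), 35 mm high; square dark platform with its top 45 mm above the bench. Origin: under the platform's middle at bench height, z up. A rubber tray on it, 10 mm high, has four 51 mm square pockets for pots at (+-38, +-38) mm; some are empty. Start-button panel on the -y side.
- pads_top (a point): Middle of the four corner pads, at the height of their tops. Pads: 11 mm square rubber at (+-71.5, +-71.5) mm in the shaker's axes, on 13 mm square sleeves (tops 100 mm above the bench). Pad tops stand 121 mm above the bench; linked, they go straight down together 8 mm (to 113) under more than 9 N and stay.
- guides (a point): Middle of the four L-shaped aluminium corner guides, at the height of their tops (129 mm above the bench). Their inner faces are 84 mm from this point in the shaker's x and y, each arm 24 mm long, 5 mm thick; they take the hold-down plate with 4 mm play all round.
- plate_home (a point): Point above the middle of the platform, 113 mm above the bench: where the origin of the hold-down plate lies when the plate is fully home (8 mm higher when merely laid on the pads). Axes as the shaker's.
- start (a joint): Travel of the start button in m, 0 released, 0.006 fully in; springs back; about 5 N to push it in.
- start_top (a point): Centre of the top of the start button: a round 26 mm white button in a 42 mm black collar on the control panel, at (20, -132) mm in the shaker's axes; its top 58 mm above the bench, 10 mm above the collar; pressed straight down 6 mm.
- plate: Loose hold-down plate: white plastic, 160 by 160 mm, 6 mm thick, 250 g, with a black bar handle standing on its middle: 70 mm along the plate's x, 16 mm wide along y, top 36 mm above the underside. Origin: centre of the underside, z up. Fits between the guides in any quarter turn.
- stopper: Bystander: black rubber stopper, 32 mm across, 26 mm high, standing among the caps; not to be mistaken for a cap. Origin at its underside.
- beaker: Bystander: glass beaker 70 mm across, 85 mm high. Origin: centre of its underside, z up.
- bottle: Bystander: white plastic bottle 60 mm across, 130 mm high. Origin: centre of its underside, z up.
- jar: Bystander: glass jar with a black lid, 60 mm across, 70 mm high. Origin: centre of its underside, z up.
- pot1: Amber glass pot, 350 g, in a pocket of the shaker (may be absent): body 49 mm across, neck 26 mm across, rim 56 mm above its origin (centre of underside, z up). A white 23 mm plug in the mouth stands 8 mm proud; over 8 N moves it down, and it stays. A cap just put on rests on the plug with its origin 46 mm above the pot's; fully home, on the glass rim, 38 mm.
- pot2: Amber glass pot, 350 g, in a pocket of the shaker (may be absent): body 49 mm across, neck 26 mm across, rim 56 mm above its origin (centre of underside, z up). A white 23 mm plug in the mouth stands 8 mm proud; over 8 N moves it down, and it stays. A cap just put on rests on the plug with its origin 46 mm above the pot's; fully home, on the glass rim, 38 mm.
- pot3: Amber glass pot, 350 g, in a pocket of the shaker (may be absent): body 49 mm across, neck 26 mm across, rim 56 mm above its origin (centre of underside, z up). A white 23 mm plug in the mouth stands 8 mm proud; over 8 N moves it down, and it stays. A cap just put on rests on the plug with its origin 46 mm above the pot's; fully home, on the glass rim, 38 mm.
- pot4: Amber glass pot, 350 g, in a pocket of the shaker (may be absent): body 49 mm across, neck 26 mm across, rim 56 mm above its origin (centre of underside, z up). A white 23 mm plug in the mouth stands 8 mm proud; over 8 N moves it down, and it stays. A cap just put on rests on the plug with its origin 46 mm above the pot's; fully home, on the glass rim, 38 mm.
- cap1: Loose steel cap, 40 mm across, 22 mm high, 60 g: closed flat top 4 mm thick, open below (inside 33 mm across, 18 mm deep, so 3.5 mm play round a pot's neck). Starts standing on the bench, open side down. Origin: centre of the open rim; z points to the closed top. Any cap fits any pot; there are always five.
- cap2: Loose steel cap, 40 mm across, 22 mm high, 60 g: closed flat top 4 mm thick, open below (inside 33 mm across, 18 mm deep, so 3.5 mm play round a pot's neck). Starts standing on the bench, open side down. Origin: centre of the open rim; z points to the closed top. Any cap fits any pot; there are always five.
- cap3: Loose steel cap, 40 mm across, 22 mm high, 60 g: closed flat top 4 mm thick, open below (inside 33 mm across, 18 mm deep, so 3.5 mm play round a pot's neck). Starts standing on the bench, open side down. Origin: centre of the open rim; z points to the closed top. Any cap fits any pot; there are always five.
- cap4: Loose steel cap, 40 mm across, 22 mm high, 60 g: closed flat top 4 mm thick, open below (inside 33 mm across, 18 mm deep, so 3.5 mm play round a pot's neck). Starts standing on the bench, open side down. Origin: centre of the open rim; z points to the closed top. Any cap fits any pot; there are always five.
- cap5: Loose steel cap, 40 mm across, 22 mm high, 60 g: closed flat top 4 mm thick, open below (inside 33 mm across, 18 mm deep, so 3.5 mm play round a pot's neck). Starts standing on the bench, open side down. Origin: centre of the open rim; z points to the closed top. Any cap fits any pot; there are always five.
Not all that is in view belongs to the job. Leave any brown or yellow look-alike of the cap2 alone.

How it is judged:
By the outcome, as a careful person would: the job done as asked, in the order asked, and still so for the second after the job is handed in, with the robot touching nothing.
Of pot1, pot2, pot3, pot4 only 3 to 4 are there at a start; the rules pass over those that are not, and their reading is None.
At some moment in a run one of cap1, cap2, cap3, cap4, cap5, plate may be knocked a few centimetres aside while the robot is not near it.
It also fails if it takes over 210 s, if anything falls off the work surface, if the arm or the gripper's body presses on something with over 40 N, if the wrist force passes 120 N, or if a joint passes its speed limit or range.

## Working session

There is one attempt and no reset: what is moved stays moved. The work goes in short steps, Python scripts to look and compute and a tool call to move; the robot and the scene stay as the last step left them, time stands still between calls to the robot, and variables do not carry over. Pictures are saved under pics/ and viewed, and the job is handed in when it is done.

Besides the shell and the picture viewer there is one more tool, called after "Request:" as name(argument=value, ...) on one line, values as JSON. move_arm: Moves the arm, as the interface text tells. Its arguments: {"type":"object","properties":{"motion":{"type":"array"},"squeeze":{"type":"number"}},"required":["motion"]}

```bash
ls; mkdir -p pics
python3 - <<'E'
from cell import env
import cv2
s=env.get_state()
print({k:s[k] for k in ['time_s','eef_pos','tcp_rot','width','wrist_force']})
for n in ['scene','top','wrist']:
    cv2.imwrite(f'pics/{n}0.png',env.camera(n))
    p=env.camera_params(n); print(n,p)
E
```

```text
pics
{'time_s': 0.0, 'eef_pos': array([162.28255827, 525.19816363, 230.68913797]), 'tcp_rot': array([ 1.49349311e-01,  9.88784208e-01, -7.07502580e-04, -2.68320339e-04]), 'width': 0.996083042096851, 'wrist_force': array([-0.58528799,  0.25689993,  0.77640053])}
scene {'fx': 450.1485386653158, 'fy': 450.1485386653158, 'cx': 328.19613595927785, 'cy': 201.86775701960417, 'extrinsics': array([[-5.36204286e-01,  7.06532942e-01, -4.61839978e-01,
         1.06381583e+03],
       [ 8.44066783e-01,  4.44909683e-01, -2.99343683e-01,
         2.58617675e+02],
       [-6.01909487e-03, -5.50333151e-01, -8.34923466e-01,
         9.27825911e+02],
       [ 0.00000000e+00,  0.00000000e+00,  0.00000000e+00,
         1.00000000e+00]])}
top {'fx': 444.189588961024, 'fy': 444.189588961024, 'cx': 324.27115020830547, 'cy': 204.1080089666224, 'extrinsics': array([[ 2.14904594e-02, -9.82817146e-01,  1.83326534e-01,
         4.43644374e+02],
       [-9.99495680e-01, -2.54081371e-02, -1.90476052e-02,
        -1.16705173e+01],
       [ 2.33782987e-02, -1.82824737e-01, -9.82867525e-01,
         1.11377709e+03],
       [ 0.00000000e+00,  0.00000000e+00,  0.00000000e+00,
         1.00000000e+00]])}
wrist {'fx': 303.15868578006825, 'fy': 303.15868578006825, 'cx': 326.3545259892263, 'cy': 197.01337714886193, 'tool_from_camera': array([[ 6.19965381e-04, -9.55133234e-01, -2.96175829e-01,
         7.57139847e+01],
       [ 9.99999022e-01,  9.63551622e-04, -1.01411180e-03,
        -9.21073885e-01],
       [ 1.25399258e-03, -2.96174911e-01,  9.55132896e-01,
        -1.41666004e+02],
       [ 0.00000000e+00,  0.00000000e+00,  0.00000000e+00,
         1.00000000e+00]])}
```

View pics/top0.png

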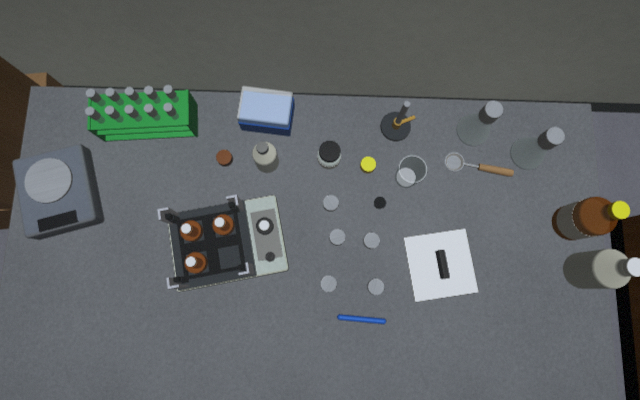

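View pics/scene0.png

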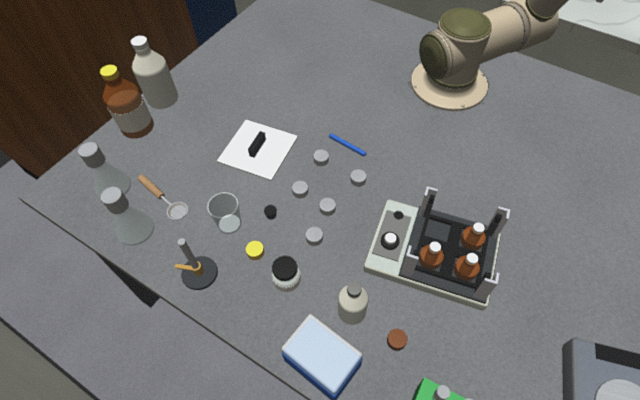

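```bash
cat > h.py <<'E'
from cell import env
import cv2, numpy as np
from scipy.spatial.transform import Rotation as R
def project(name,P,st=None):
    p=env.camera_params(name); P=np.atleast_2d(np.array(P,float))
    E=p['extrinsics'] if name!='wrist' else toolT(st)@p['tool_from_camera']
    q=(P-E[:3,3])@E[:3,:3]
    return np.c_[p['fx']*q[:,0]/q[:,2]+p['cx'],p['fy']*q[:,1]/q[:,2]+p['cy']]
def toolT(st):
    T=np.eye(4);T[:3,:3]=R.from_quat(st['tcp_rot']).as_matrix();T[:3,3]=st['eef_pos'];return T
def unproject(name,uv,z,st=None):
    p=env.camera_params(name)
    E=p['extrinsics'] if name!='wrist' else toolT(st)@p['tool_from_camera']
    d=E[:3,:3]@np.array([(uv[0]-p['cx'])/p['fx'],(uv[1]-p['cy'])/p['fy'],1])
    return E[:3,3]+d*(z-E[2,3])/d[2]
E
python3 - <<'E'
from h import *
for c in ['top','scene']:
  for t in ['shaker','cap1','plate','plate_home','start_top','pot1','beaker','bottle','jar','stopper','guides','pads_top']:
    r=env.spot_point(c,t); print(c,t,[(np.round(d['point']).astype(int).tolist(),round(d['score'],2),project(c,d['point'])[0].astype(int).tolist()) for d in r])
print(env.get_state()['time_s'])
E
```

```text
top shaker [([536, 234, 1], 0.62, [215, 246]), ([658, -170, -3], 0.43, [377, 203]), ([454, -50, -2], 0.35, [329, 282])]
top cap1 [([569, -66, -2], 0.79, [336, 236]), ([453, -50, 1], 0.64, [329, 283]), ([564, -153, 1], 0.63, [371, 239]), ([751, -145, 0], 0.61, [367, 167]), ([763, 227, 0], 0.53, [224, 159]), ([453, -160, 6], 0.49, [374, 284]), ([648, -49, 3], 0.48, [330, 205])]
top plate [([506, -328, -1], 0.67, [440, 264])]
top plate_home [([540, 237, 115], 0.94, [203, 240])]
top start_top [([587, 108, 59], 0.47, [265, 224])]
top pot1 [([494, 265, 48], 0.83, [197, 262]), ([449, -161, 4], 0.58, [374, 285])]
top beaker [([722, -246, -3], 0.66, [406, 179]), ([568, -67, -2], 0.59, [336, 236])]
top bottle [([756, 119, -5], 0.97, [266, 163])]
top jar [([772, -44, 3], 0.84, [329, 158])]
top stopper [([654, -173, 0], 0.62, [378, 204])]
top guides [([541, 238, 131], 0.6, [201, 239])]
top pads_top []
scene shaker [([538, 232, 4], 0.94, [445, 256])]
scene cap1 [([571, -65, 4], 0.78, [326, 208]), ([448, -164, 1], 0.75, [320, 158]), ([652, -48, 0], 0.71, [314, 237]), ([561, -150, 4], 0.67, [300, 1
[... 174 characters left out ...]
 0], 0.36, [358, 180])]
scene plate_home [([539, 236, 113], 0.79, [457, 234]), ([771, -41, 1], 0.44, [287, 278])]
scene start_top [([584, 111, 60], 0.59, [391, 234]), ([654, -170, -5], 0.36, [272, 215])]
scene pot1 [([582, 204, 43], 0.95, [428, 258]), ([570, 281, 47], 0.87, [464, 270]), ([496, 260, 45], 0.55, [468, 240])]
scene beaker [([728, -246, -2], 0.74, [228, 222]), ([754, 114, 2], 0.4, [351, 308])]
scene bottle [([508, -324, -2], 0.65, [258, 149]), ([756, 114, 1], 0.6, [350, 308])]
scene jar [([769, -39, 2], 0.81, [288, 278])]
scene stopper [([655, -170, -7], 0.63, [272, 216]), ([756, 113, 2], 0.34, [350, 308])]
scene guides [([541, 234, 128], 0.67, [458, 231])]
scene pads_top []
1.35
```

Three pots, at scene pixels (428,258), (464,270) and (468,240). Five silver caps show in top at (336,236), (329,283), (371,239), (374,285) and (330,205). The yellow (367,167) and brown (224,159) caps are decoys, and the black stopper is at (379,203). Next I'll refine the poses.

```bash
cat >> h.py <<'E'
def shpts(x,y,yaw,P):
    c,s=np.cos(yaw),np.sin(yaw);P=np.atleast_2d(P).astype(float)
    return np.c_[x+c*P[:,0]-s*P[:,1],y+s*P[:,0]+c*P[:,1],P[:,2]]
def overlay(name,img,pose,k,off,st=None):
    def pl(P,col):
        uv=(project(name,shpts(*pose,P),st)+0.5-np.array(off))*k
        cv2.polylines(img,[np.round(uv).astype(np.int32)],True,col,1,cv2.LINE_AA)
    for sx in(1,-1):
        for sy in(1,-1):
            L=np.array([[84,84],[60,84],[60,89],[89,89],[89,60],[84,60]])*[sx,sy]
            pl(np.c_[L,np.full(6,129)],(0,255,255))
    pl([[-95,-170,35],[95,-170,35],[95,100,35],[-95,100,35]],(255,0,255))
    a=np.linspace(0,2*np.pi,30)
    pl(np.c_[20+13*np.cos(a),-132+13*np.sin(a),a*0+58],(0,255,0))
E
python3 - <<'E'
from h import *
pose=(539,235,np.radians(10.5))
for n,(u,v,w,h) in {'top':(150,185,145,115),'scene':(355,175,170,140)}.items():
    im=cv2.imread(f'pics/{n}0.png')[v:v+h,u:u+w]; k=4 if n=='scene' else 5
    im=cv2.resize(im,None,fx=k,fy=k,interpolation=cv2.INTER_CUBIC)
    overlay(n,im,pose,k,(u,v)); cv2.imwrite(f'pics/{n}_ov1.png',im)
E
```

```text
(no output)
```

View pics/top_ov1.png

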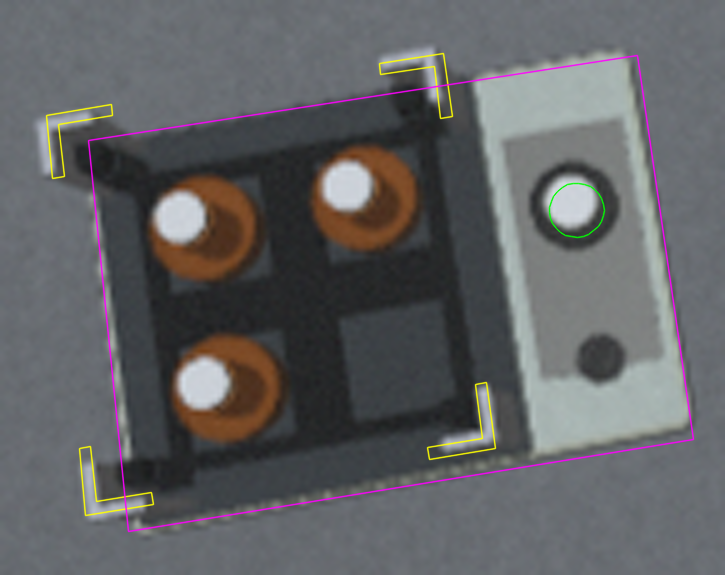

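View pics/scene_ov1.png

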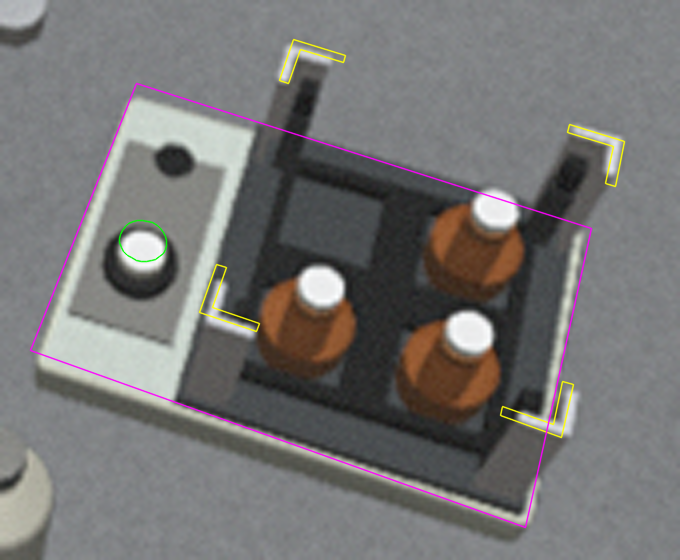

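```bash
cat > fit.py <<'E'
from h import *
from scipy.optimize import least_squares
top=np.array([[571,202],[180,217],[347,186],[203,384],[38,120],[438,48],[88,515],[495,445],[628,53],[690,430]])/5+[150,185]-0.5
sc=np.array([[141,248],[468,332],[321,286],[495,208]])/4+[355,175]-0.5
# order button, pots(38,38)->TL top?...
P=np.array([[20,-132,58],[38,38,109],[38,-38,109],[-38,38,109],[89,89,129],[89,-89,129],[-89,89,129],[-89,-89,129],[95,-170,35],[-95,-170,35]])
def res(p,which):
    r=[]
    if 't' in which:r.append((project('top',shpts(*p[:3],P))-top).ravel()*1.1)
    if 's' in which:r.append((project('scene',shpts(*p[:3],P[:4]))-sc).ravel())
    return np.concatenate(r)
for w in ['t','s','ts']:
    o=least_squares(res,[539,235,.18],args=(w,),loss='soft_l1');print(w,o.x[:2].round(1),np.degrees(o.x[2]).round(2),np.round(o.fun,1).tolist())
E
python3 fit.py
```

```text
t [539.  236.6] 11.64 [0.1, 0.5, 0.1, -0.2, 0.2, 0.2, -0.3, -0.3, 0.2, -0.2, -0.6, 0.5, -0.4, 0.7, -0.0, -0.4, 0.2, -0.9, 0.6, 0.1]
s [540.8 235.7] 12.03 [0.1, 0.2, 0.1, -0.1, -0.3, -0.2, 0.1, 0.2]
ts [539.5 236.3] 11.66 [0.2, 0.3, 0.2, -0.4, 0.3, -0.1, -0.1, -0.5, 0.3, -0.4, -0.5, 0.3, -0.3, 0.4, 0.1, -0.7, 0.3, -1.1, 0.7, -0.1, 0.7, -0.4, 0.5, -0.4, 0.2, -0.7, 0.7, -0.0]
```

```bash
cat > caps.py <<'E'
from h import *
import sys
def blobs(n,img,guess,st=None,z=22):
    out=[]
    for g in guess:
        uv=project(n,[[*g,z]],st)[0]; k=6; r=13
        x0,y0=int(uv[0])-r,int(uv[1])-r
        c=cv2.resize(img[y0:y0+2*r,x0:x0+2*r],None,fx=k,fy=k,interpolation=cv2.INTER_CUBIC)
        gr=cv2.cvtColor(c,cv2.COLOR_BGR2GRAY)
        t,b=cv2.threshold(gr,0,255,cv2.THRESH_OTSU)
        nn,l,s,cen=cv2.connectedComponentsWithStats(b)
        i=1+np.argmin(np.linalg.norm(cen[1:]-k*r,axis=1)+ (s[1:,4]<800)*1e3)
        p=(cen[i]+.5)/k-.5+[x0,y0]
        w=unproject(n,p,z,st); out.append(w[:2])
        print(n,p.round(1),w[:2].round(1),(s[i,2]/k).round(1),(s[i,3]/k).round(1))
    return out
if __name__=='__main__':
    G=[(570,-66),(453,-48),(563,-152),(451,-161),(650,-49)]
    for n in ['top','scene']: blobs(n,cv2.imread(f'pics/{n}0.png'),G)
E
python3 caps.py
python3 - <<'E'
from h import *
t=cv2.imread('pics/top0.png')[185:315,310:490];t=cv2.resize(t,None,fx=4,fy=4,interpolation=cv2.INTER_CUBIC);cv2.imwrite('pics/caps_top.png',t)
s=cv2.imread('pics/scene0.png')[110:260,205:385];s=cv2.resize(s,None,fx=4,fy=4,interpolation=cv2.INTER_CUBIC);cv2.imwrite('pics/caps_sc.png',s)
E
```

```text
top [337.  236.1] [567.7 -66. ] 15.8 15.8
top [328.1 283.2] [452.7 -46.3] 16.2 16.8
top [371.5 239.7] [ 560.8 -151.4] 16.0 15.8
top [375.9 286.3] [ 448.  -162.2] 15.8 16.7
top [330.4 201.8] [653.4 -48.2] 16.0 15.0
scene [327.  203.9] [569.2 -65.4] 16.7 13.5
scene [358.1 175. ] [454.7 -46.1] 16.2 12.7
scene [299.4 186.6] [ 562.4 -150.5] 16.3 13.0
scene [320.6 154.7] [ 449.9 -161.2] 15.7 11.8
scene [313.7 233.5] [654.4 -47.6] 17.3 14.7
```

View pics/caps_top.png

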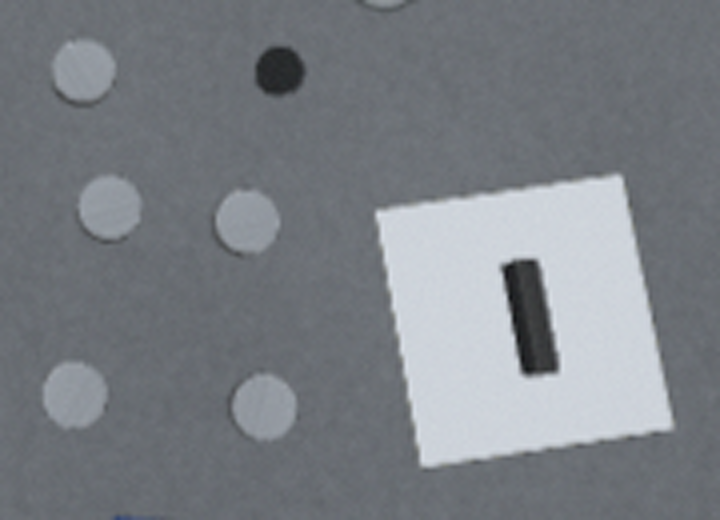

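View pics/caps_sc.png

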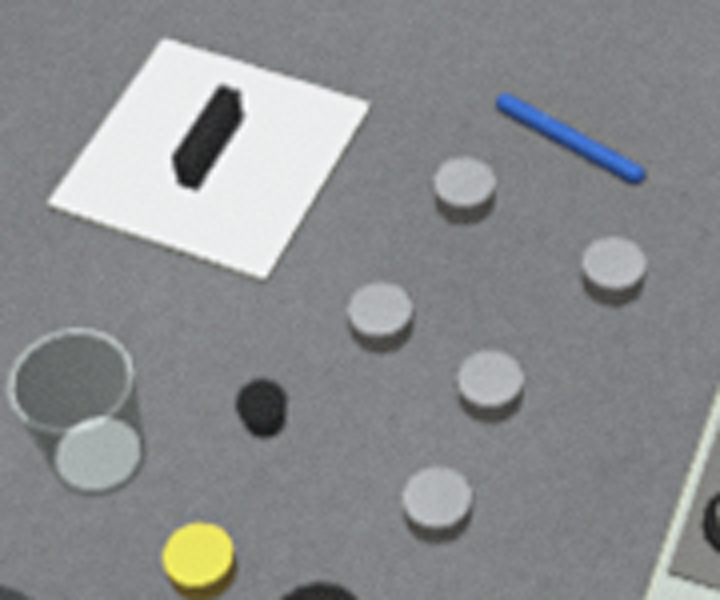

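All five silver discs match the cap size, about 40 mm. The yellow one at crop (198,553), the black stopper at (262,407) and the brown one are excluded. Next is a helper that turns world targets into tool travel.

```bash
cat > go.py <<'E'
from h import *
import sys
# usage: go.py x y z psi(deg, tool y axis dir)
def plan(x,y,z,psi):
    s=env.get_state(); Rc=R.from_quat(s['tcp_rot'])
    a=np.radians(psi); ty=np.array([np.cos(a),np.sin(a),0]); tz=np.array([0,0,-1.]); tx=np.cross(ty,tz)
    Rt=R.from_matrix(np.c_[tx,ty,tz])
    d=Rc.inv().apply(np.array([x,y,z])-s['eef_pos'])/1000
    rv=(Rc.inv()*Rt).as_rotvec()
    m=Rc.as_matrix(); print('t',round(s['time_s'],2),'pos',np.round(s['eef_pos'],1),'psi',np.degrees(np.arctan2(m[1,1],m[0,1])).round(1),'w',round(s['width'],3),'F',np.round(s['wrist_force'],1),'q6',round(s['joints'][5],2))
    print('travel',np.round(d,4).tolist(),'rot',np.round(rv,3).tolist(),'rows',np.ceil(np.linalg.norm(d)/.05),np.ceil(np.linalg.norm(rv)/.15))
if __name__=='__main__': plan(*map(float,sys.argv[1:5]))
E
python3 go.py 453.7 -46.2 110 11.7
```

```text
t 1.35 pos [162.4 525.5 231.3] psi 72.8 w 1.0 F [ 0.9 -0.  -0.1] q6 -0.22
travel [-0.4471, -0.4601, 0.1213] rot [0.0, 0.0, 1.067] rows 14.0 8.0
```

Request:
move_arm(motion=[{"travel": [-0.03, -0.032, 0.0], "delta_rot": [0, 0, 0.12], "jaw": 60}, {"travel": [-0.06, -0.064, 0.0], "delta_rot": [0, 0, 0.24], "jaw": 60}, {"travel": [-0.09, -0.096, 0.0], "delta_rot": [0, 0, 0.36], "jaw": 60}, {"travel": [-0.12, -0.128, 0.01], "delta_rot": [0, 0, 0.48], "jaw": 60}, {"travel": [-0.15, -0.16, 0.02], "delta_rot": [0, 0, 0.6], "jaw": 60}], squeeze=60)

```text
time_s: 1.85
eef_pos: [258.9, 326.8, 211.4]
tcp_rot: [0.437, 0.9, 0.001, 0.0]
wrist_force: [1.8, 0.1, -0.1]
width: 0.602
```

```bash
python3 go.py 453.7 -46.2 110 11.7
```

```text
t 1.85 pos [258.9 326.8 211.4] psi 38.2 w 0.602 F [ 1.8  0.1 -0.1] q6 -0.05
travel [-0.4136, -0.0777, 0.1013] rot [0.001, -0.0, 0.462] rows 9.0 4.0
```

Request:
move_arm(motion=[{"travel": [-0.045, -0.009, 0.005], "delta_rot": [0, 0, 0.1], "jaw": 60}, {"travel": [-0.09, -0.018, 0.01], "delta_rot": [0, 0, 0.2], "jaw": 60}, {"travel": [-0.135, -0.026, 0.02], "delta_rot": [0, 0, 0.3], "jaw": 60}, {"travel": [-0.18, -0.034, 0.03], "delta_rot": [0, 0, 0.4], "jaw": 60}, {"travel": [-0.225, -0.042, 0.04], "delta_rot": [0, 0, 0.462], "jaw": 60}])

```text
time_s: 2.35
eef_pos: [366.1, 124.2, 171.3]
tcp_rot: [0.631, 0.776, 0.0, 0.0]
wrist_force: [1.4, 1.0, -0.1]
width: 0.604
```

```bash
python3 go.py 453.7 -46.2 110 11.7
```

```text
t 2.35 pos [366.1 124.2 171.3] psi 11.8 w 0.604 F [ 1.4  1.  -0.1] q6 -0.19
travel [-0.1847, 0.0509, 0.0614] rot [0.001, 0.0, 0.001] rows 5.0 1.0
```

Request:
move_arm(motion=[{"travel": [-0.04, 0.011, 0.01], "delta_rot": [0, 0, 0], "jaw": 60}, {"travel": [-0.08, 0.022, 0.02], "delta_rot": [0, 0, 0], "jaw": 60}, {"travel": [-0.12, 0.033, 0.035], "delta_rot": [0, 0, 0], "jaw": 60}, {"travel": [-0.155, 0.043, 0.05], "delta_rot": [0, 0, 0], "jaw": 60}, {"travel": [-0.1847, 0.0509, 0.0614], "delta_rot": [0, 0, 0], "jaw": 60}])

```text
time_s: 2.85
eef_pos: [454.3, -46.1, 109.2]
tcp_rot: [0.63, 0.777, -0.0, -0.0]
wrist_force: [-0.1, 0.4, 0.3]
width: 0.599
```

```bash
python3 - <<'E'
from h import *
s=env.get_state(); im=env.camera('wrist'); 
for z in (0,22):
  a=np.linspace(0,2*np.pi,40); c=np.c_[453.7+20*np.cos(a),-46.2+20*np.sin(a),a*0+z]
  cv2.polylines(im,[np.round(project('wrist',c,s)).astype(np.int32)],True,(0,255,0),1)
cv2.imwrite('pics/w1.png',im)
E
python3 go.py 453.7 -46.2 3 11.7
```

```text
t 2.9 pos [456.  -49.1 108. ] psi 11.8 w 0.603 F [ 2.6 -3.6 -1.4] q6 -0.57
travel [0.0034, -0.0016, 0.105] rot [-0.0, 0.001, 0.002] rows 3.0 1.0
```

View pics/w1.png

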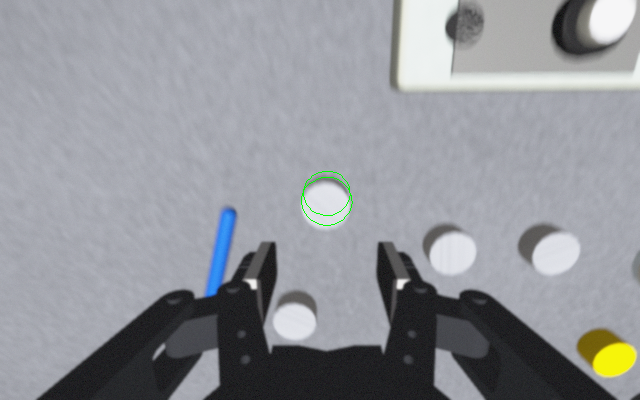

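```bash
python3 - <<'E'
from h import *
env.camera('wrist');env.camera('wrist')
s=env.get_state(); im=env.camera('wrist'); s2=env.get_state();print(s['eef_pos'],s2['eef_pos'])
from caps import blobs
import caps
uv=project('wrist',[[453.7,-46.2,22]],s)[0];print(uv)
r=45;x0,y0=int(uv[0])-r,int(uv[1])-r
g=cv2.cvtColor(im[y0:y0+2*r,x0:x0+2*r],cv2.COLOR_BGR2GRAY);t,b=cv2.threshold(g,200,255,0)
n,l,st,cen=cv2.connectedComponentsWithStats(b);i=1+np.argmax(st[1:,4]);p=cen[i]+[x0,y0];print(p,st[i],unproject('wrist',p,22,s))
E
python3 go.py 453.7 -46.2 3 11.7
```

```text
[453.8068619  -45.23715872 109.29384217] [453.38440375 -44.2192157  109.77179406]
[326.85419761 202.50460841]
[324.61303345 204.02422145] [  20   24   49   46 1734] [452.21562223 -47.81596087  22.        ]
t 3.05 pos [453.4 -44.2 109.8] psi 11.9 w 0.6 F [-0.7  0.2  0.4] q6 -0.57
travel [-0.0021, -0.0, 0.1068] rot [-0.001, -0.001, 0.004] rows 3.0 1.0
```

Request:
move_arm(motion=[{"travel": [-0.0005, -0.0008, 0.04], "delta_rot": [0, 0, 0], "jaw": 65}, {"travel": [-0.0005, -0.0008, 0.08], "delta_rot": [0, 0, 0], "jaw": 65}, {"travel": [-0.0005, -0.0008, 0.1], "delta_rot": [0, 0, 0], "jaw": 65}, {"travel": [-0.0005, -0.0008, 0.107], "delta_rot": [0, 0, 0], "jaw": 65}, {"travel": [-0.0005, -0.0008, 0.107], "delta_rot": [0, 0, 0], "jaw": 65}])

```text
time_s: 3.55
eef_pos: [452.7, -44.0, 3.1]
tcp_rot: [0.629, 0.777, -0.0, -0.0]
wrist_force: [0.5, -0.1, 0.8]
width: 0.653
```

Request:
move_arm(motion=[{"travel": [0, 0, 0], "delta_rot": [0, 0, 0], "jaw": 30}, {"travel": [0, 0, 0], "delta_rot": [0, 0, 0], "jaw": 30}, {"travel": [0, 0, 0], "delta_rot": [0, 0, 0], "jaw": 30}, {"travel": [0, 0, 0], "delta_rot": [0, 0, 0], "jaw": 30}])

```text
time_s: 3.95
eef_pos: [453.5, -44.7, 4.6]
tcp_rot: [0.629, 0.777, 0.001, 0.001]
wrist_force: [-0.8, 2.3, 5.4]
width: 0.448
```

```bash
python3 go.py 453.7 -46.2 150 11.7
python3 - <<'E'
from h import *
cv2.imwrite('pics/w2.png',env.camera('wrist'))
E
```

```text
t 3.95 pos [453.5 -44.7   4.6] psi 12.0 w 0.448 F [-0.8  2.3  5.4] q6 -0.57
travel [-0.0017, 0.0002, -0.1454] rot [0.003, 0.001, 0.005] rows 3.0 1.0
```

View pics/w2.png

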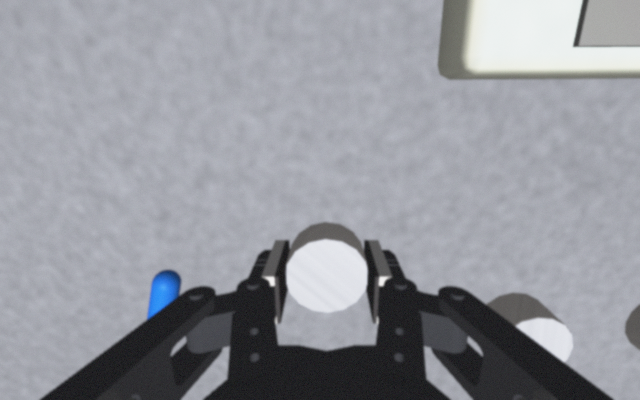

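```bash
cat > held.py <<'E'
from h import *
import sys
def held(ztop):
    s=env.get_state(); im=env.camera('wrist')
    sub=im[200:345,282:372]
    g=cv2.cvtColor(sub,cv2.COLOR_BGR2GRAY);t,b=cv2.threshold(g,185,255,0);b=cv2.morphologyEx(b,cv2.MORPH_OPEN,np.ones((9,9)))
    n,l,st,cen=cv2.connectedComponentsWithStats(b);i=1+np.argmax(st[1:,4]);p=cen[i]+[282,200]
    w=unproject('wrist',p,ztop,s); rel=toolT(s)[:3,:3].T@(w-s['eef_pos'])
    print('px',p.round(1),st[i],'world',w.round(1),'tool',rel.round(1)); return rel
if __name__=='__main__': held(float(sys.argv[1]))
E
python3 held.py 22;python3 held.py 22
```

```text
px [326.4 276.1] [   5   40   80   73 4728] world [453.5 -47.2  22. ] tool [ -2.5  -0.5 -17.4]
px [326.4 276.1] [   5   40   80   73 4730] world [453.5 -47.2  22. ] tool [ -2.5  -0.5 -17.4]
```

```bash
python3 - <<'E'
from h import *
for q in [(38,38),(38,-38),(-38,38)]: print(q,shpts(539.7,236.3,np.radians(11.75),[[*q,0]]).round(1))
print(shpts(539.7,236.3,np.radians(11.75),[[20,-132,0]]).round(1))
E
python3 go.py 453.7 -46.2 170 11.75
```

```text
(38, 38) [[569.2 281.2   0. ]]
(38, -38) [[584.6 206.8   0. ]]
(-38, 38) [[494.8 265.8   0. ]]
[[586.2 111.1   0. ]]
t 4.1 pos [453.5 -44.7   4.6] psi 12.0 w 0.444 F [-0.3  1.9  6. ] q6 -0.57
travel [-0.0017, 0.0003, -0.1654] rot [0.003, 0.001, 0.004] rows 4.0 1.0
```

Request:
move_arm(motion=[{"travel": [0, 0, -0.03], "delta_rot": [0, 0, 0], "jaw": 30}, {"travel": [0, 0, -0.07], "delta_rot": [0, 0, 0], "jaw": 30}, {"travel": [0, 0, -0.11], "delta_rot": [0, 0, 0], "jaw": 30}, {"travel": [0, 0, -0.145], "delta_rot": [0, 0, 0], "jaw": 30}, {"travel": [0, 0, -0.165], "delta_rot": [0, 0, 0], "jaw": 30}])

```text
time_s: 4.6
eef_pos: [453.5, -44.8, 172.1]
tcp_rot: [0.629, 0.777, 0.001, 0.003]
wrist_force: [-0.3, 0.5, -0.6]
width: 0.44
```

```bash
python3 go.py 569.2 281.2 165 11.75; python3 held.py 185
```

```text
t 4.6 pos [453.5 -44.8 172.1] psi 12.0 w 0.44 F [-0.3  0.5 -0.6] q6 -0.57
travel [0.2949, 0.1809, 0.007] rot [0.005, 0.003, 0.004] rows 7.0 1.0
px [326.3 276. ] [   5   40   80   73 4711] world [453.9 -50.  185. ] tool [ -5.2  -0.5 -12.9]
```

```bash
python3 go.py 584.4 209.0 165 11.75
```

```text
t 4.65 pos [454.4 -45.1 174. ] psi 12.0 w 0.443 F [ 1.7 -0.3  3.3] q6 -0.57
travel [0.2216, 0.1799, 0.0093] rot [0.008, 0.005, 0.004] rows 6.0 1.0
```

Request:
move_arm(motion=[{"travel": [0.025, 0.02, 0], "delta_rot": [0, 0, 0], "jaw": 30}, {"travel": [0.06, 0.05, 0], "delta_rot": [0, 0, 0], "jaw": 30}, {"travel": [0.095, 0.078, 0], "delta_rot": [0, 0, 0], "jaw": 30}, {"travel": [0.13, 0.106, 0], "delta_rot": [0, 0, 0], "jaw": 30}, {"travel": [0.165, 0.134, 0], "delta_rot": [0, 0, 0], "jaw": 30}])

```text
time_s: 5.15
eef_pos: [550.0, 146.3, 168.6]
tcp_rot: [0.629, 0.777, 0.0, 0.0]
wrist_force: [0.7, -1.0, -0.3]
width: 0.442
```

```bash
python3 go.py 584.4 209.0 160 11.75
```

```text
t 5.15 pos [550.  146.3 168.6] psi 12.0 w 0.442 F [ 0.7 -1.  -0.3] q6 -0.16
travel [0.0542, 0.0466, 0.0087] rot [0.001, 0.0, 0.004] rows 2.0 1.0
```

Request:
move_arm(motion=[{"travel": [0.025, 0.022, 0.004], "delta_rot": [0, 0, 0.004], "jaw": 30}, {"travel": [0.045, 0.038, 0.008], "delta_rot": [0, 0, 0.004], "jaw": 30}, {"travel": [0.0542, 0.0466, 0.0087], "delta_rot": [0, 0, 0.004], "jaw": 30}, {"travel": [0.0542, 0.0466, 0.0087], "delta_rot": [0, 0, 0.004], "jaw": 30}, {"travel": [0.0542, 0.0466, 0.0087], "delta_rot": [0, 0, 0.004], "jaw": 30}])

```text
time_s: 5.65
eef_pos: [583.8, 206.3, 159.6]
tcp_rot: [0.631, 0.776, -0.0, 0.0]
wrist_force: [-0.4, -1.3, -0.9]
width: 0.443
```

```bash
python3 - <<'E'
from h import *
s=env.get_state()
for n in ['wrist','top','scene']:
  im=env.camera(n)
  if n!='wrist':
    u,v,w,h=(150,185,145,115) if n=='top' else (355,155,170,140); im=cv2.resize(im[v:v+h,u:u+w],None,fx=4,fy=4,interpolation=cv2.INTER_CUBIC)
  cv2.imwrite(f'pics/p1_{n}.png',im)
E
python3 go.py 584.4 209.0 160 11.75; python3 held.py 177.4
```

```text
t 5.8 pos [583.9 206.  159.7] psi 11.7 w 0.445 F [-0.1 -0.   0.2] q6 -0.06
travel [0.0029, 0.0011, -0.0003] rot [0.0, 0.0, -0.001] rows 1.0 1.0
px [327.6 277. ] [   5   40   81   72 4872] world [584.5 203.2 177.4] tool [ -2.8   0.1 -17.7]
```

View pics/p1_wrist.png

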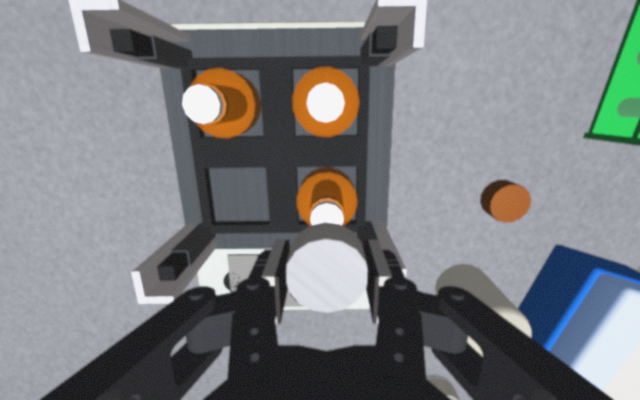

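View pics/p1_scene.png

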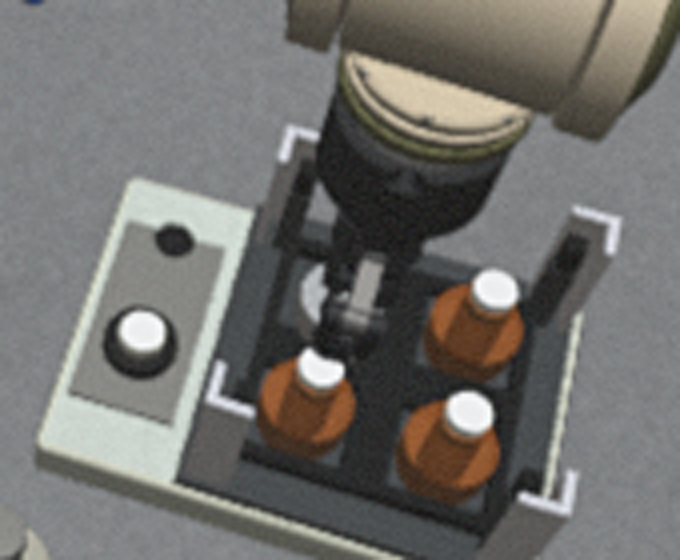

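Run:
```python
from h import *
s=env.get_state(); im=cv2.imread('pics/p1_wrist.png')
for (u,v),t in [((325,102),(569.2,281.2)),((204,104),(494.8,265.8))]:
    sub=im[v-28:v+28,u-28:u+28]; b=(sub.min(2)>200).astype(np.uint8); n,l,st,c=cv2.connectedComponentsWithStats(b); i=1+np.argmax(st[1:,4]); p=c[i]+[u-28,v-28]
    print(p,st[i],unproject('wrist',p,109,s).round(1),t)
```

```text
[325.12767857 102.13660714] [  10    9   37   39 1120] [567.4 279.5 109. ] (569.2, 281.2)
[200.65501792 103.72580645] [   6    9   38   39 1116] [493.7 263.2 109. ] (494.8, 265.8)
```

Request:
move_arm(motion=[{"travel": [0.002, 0, 0.0], "delta_rot": [0, 0, 0], "jaw": 30}, {"travel": [0.002, 0, 0.02], "delta_rot": [0, 0, 0], "jaw": 30}, {"travel": [0.002, 0, 0.035], "delta_rot": [0, 0, 0], "jaw": 30}, {"travel": [0.002, 0, 0.035], "delta_rot": [0, 0, 0], "jaw": 30}])

```text
time_s: 6.25
eef_pos: [582.7, 208.7, 122.4]
tcp_rot: [0.631, 0.776, -0.001, -0.001]
wrist_force: [-0.1, -0.1, -0.6]
width: 0.445
```

Run:
```python
from h import *
s=env.get_state(); print(s['eef_pos'],s['wrist_force'])
for n in ['wrist','scene','top']:
  im=env.camera(n)
  if n!='wrist':
    u,v,w,h=(180,200,80,70) if n=='top' else (395,195,80,80); im=cv2.resize(im[v:v+h,u:u+w],None,fx=7,fy=7,interpolation=cv2.INTER_CUBIC)
  cv2.imwrite(f'pics/p2_{n}.png',im)
```

```text
[582.66635888 208.68642268 122.40628824] [-0.12959986 -0.09096805 -0.57495128]
```

View pics/p2_scene.png

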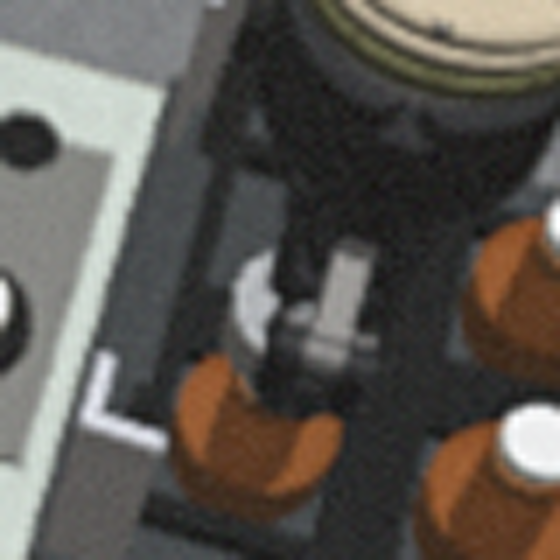

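View pics/p2_wrist.png

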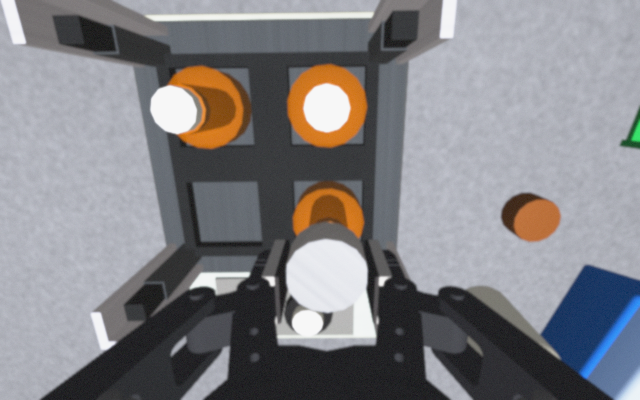

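Request:
move_arm(motion=[{"travel": [0, 0.0005, 0.01], "delta_rot": [0, 0, 0], "jaw": 30}, {"travel": [0, 0.0005, 0.018], "delta_rot": [0, 0, 0], "jaw": 30}, {"travel": [0, 0.0005, 0.023], "delta_rot": [0, 0, 0], "jaw": 30}, {"travel": [0, 0.0005, 0.026], "delta_rot": [0, 0, 0], "jaw": 30}])

```text
time_s: 6.8
eef_pos: [584.0, 209.1, 97.4]
tcp_rot: [0.631, 0.776, -0.0, -0.0]
wrist_force: [0.2, -0.2, -1.4]
width: 0.447
```

```bash
python3 go.py 583.6 208 87 11.75
```

```text
t 6.8 pos [584.  209.1  97.4] psi 11.7 w 0.447 F [ 0.2 -0.2 -1.4] q6 -0.05
travel [-0.001, -0.0006, 0.0104] rot [-0.001, -0.0, -0.0] rows 1.0 1.0
```

Request:
move_arm(motion=[{"travel": [0, 0, 0.003], "delta_rot": [0, 0, 0], "jaw": 30}, {"travel": [0, 0, 0.005], "delta_rot": [0, 0, 0], "jaw": 30}, {"travel": [0, 0, 0.007], "delta_rot": [0, 0, 0], "jaw": 30}])

```text
time_s: 7.1
eef_pos: [584.3, 209.2, 92.3]
tcp_rot: [0.631, 0.776, 0.0, 0.0]
wrist_force: [-3.5, 0.4, 7.7]
width: 0.443
```

Request:
move_arm(motion=[{"travel": [0, 0, 0.002], "delta_rot": [0, 0, 0], "jaw": 30}, {"travel": [0, 0, 0.004], "delta_rot": [0, 0, 0], "jaw": 30}, {"travel": [0, 0, 0.004], "delta_rot": [0, 0, 0], "jaw": 30}])

```text
time_s: 7.4
eef_pos: [584.3, 209.2, 88.1]
tcp_rot: [0.631, 0.776, 0.0, 0.0]
wrist_force: [-1.9, -1.1, 4.6]
width: 0.441
```

Request:
move_arm(motion=[{"travel": [0, 0, 0.002], "delta_rot": [0, 0, 0], "jaw": 30}, {"travel": [0, 0, 0.004], "delta_rot": [0, 0, 0], "jaw": 30}, {"travel": [0, 0, 0.004], "delta_rot": [0, 0, 0], "jaw": 30}])

```text
time_s: 7.7
eef_pos: [584.5, 209.2, 87.5]
tcp_rot: [0.631, 0.776, 0.001, 0.001]
wrist_force: [-11.2, -2.8, 29.1]
width: 0.448
```

Request:
move_arm(motion=[{"travel": [0, 0, -0.003], "delta_rot": [0, 0, 0], "jaw": 30}, {"travel": [0, 0, -0.003], "delta_rot": [0, 0, 0], "jaw": 60}, {"travel": [0, 0, -0.003], "delta_rot": [0, 0, 0], "jaw": 60}, {"travel": [0, 0, -0.003], "delta_rot": [0, 0, 0], "jaw": 60}])

```text
time_s: 8.1
eef_pos: [584.1, 209.1, 85.8]
tcp_rot: [0.631, 0.776, -0.0, -0.0]
wrist_force: [0.0, 0.5, -0.0]
width: 0.598
```

Request:
move_arm(motion=[{"travel": [0, 0, -0.02], "delta_rot": [0, 0, 0], "jaw": 60}, {"travel": [0, 0, -0.05], "delta_rot": [0, 0, 0], "jaw": 60}, {"travel": [0, 0, -0.08], "delta_rot": [0, 0, 0], "jaw": 60}, {"travel": [0, 0, -0.08], "delta_rot": [0, 0, 0], "jaw": 60}])

```text
time_s: 8.5
eef_pos: [585.8, 209.5, 170.1]
tcp_rot: [0.631, 0.776, 0.003, 0.002]
wrist_force: [0.0, 0.3, -0.2]
width: 0.597
```

```bash
python3 go.py 654 -48 165 11.75
python3 - <<'E'
from h import *
s=env.get_state(); 
for n in ['wrist','scene','top']:
  im=env.camera(n); cv2.imwrite(f'pics/p3_{n}.png',im)
from caps import blobs
print(project('scene',[[584.6,206.8,105]]))
blobs('top',cv2.imread('pics/p3_top.png'),[(568.4,-65.7),(654,-48)])
blobs('scene',cv2.imread('pics/p3_scene.png'),[(568.4,-65.7),(654,-48)])
E
```

```text
t 8.5 pos [585.8 209.5 170.1] psi 11.8 w 0.597 F [ 0.   0.3 -0.2] q6 -0.05
travel [-0.266, 0.0143, 0.0053] rot [0.007, 0.0, 0.0] rows 6.0 1.0
[[434.50380937 246.30253312]]
top [337.  236.1] [567.7 -66. ] 15.7 15.8
top [330.5 201.9] [653.4 -48.2] 15.8 14.8
scene [327.  203.9] [569.2 -65.4] 16.5 13.5
scene [313.7 233.5] [654.3 -47.7] 17.5 15.0
```

View pics/p3_wrist.png

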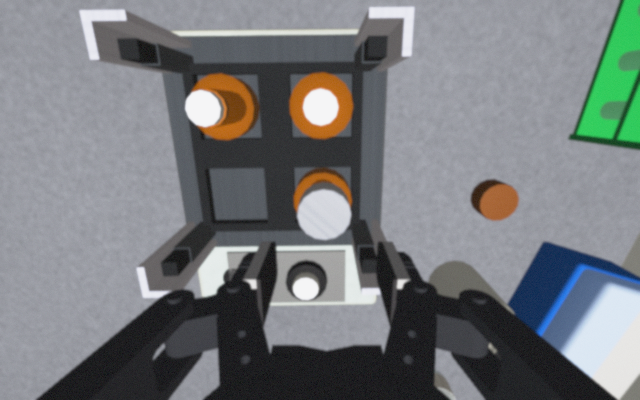

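View pics/p3_scene.png

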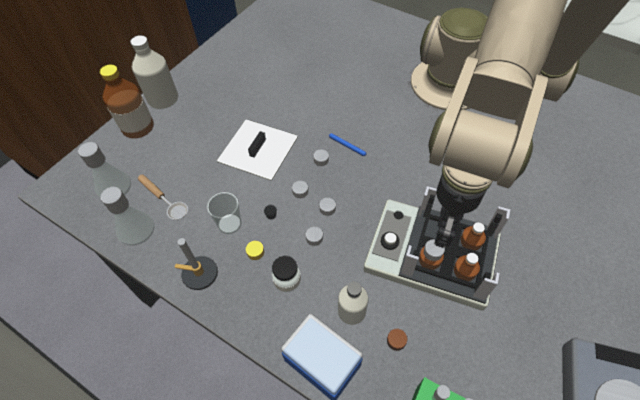

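Cap 1 is seated on the pot at wrist (323,212). Next is the cap at scene (314,233), which hasn't moved.

Request:
move_arm(motion=[{"travel": [-0.03, 0.002, 0], "delta_rot": [0.003, 0, 0], "jaw": 65}, {"travel": [-0.075, 0.004, 0], "delta_rot": [0.003, 0, 0], "jaw": 65}, {"travel": [-0.12, 0.006, 0], "delta_rot": [0.003, 0, 0], "jaw": 65}, {"travel": [-0.165, 0.009, 0], "delta_rot": [0.003, 0, 0], "jaw": 65}, {"travel": [-0.21, 0.011, 0.01], "delta_rot": [0.003, 0, 0], "jaw": 65}])

```text
time_s: 9.15
eef_pos: [638.0, 4.0, 155.6]
tcp_rot: [0.631, 0.776, -0.001, -0.001]
wrist_force: [0.7, 0.6, 0.6]
width: 0.647
```

```bash
python3 go.py 653.9 -47.5 100 11.75
```

```text
t 9.15 pos [638.    4.  155.6] psi 11.8 w 0.647 F [0.7 0.6 0.6] q6 -0.38
travel [-0.0536, 0.0052, 0.0556] rot [-0.003, -0.0, 0.0] rows 2.0 1.0
```

Request:
move_arm(motion=[{"travel": [-0.025, 0.003, 0.01], "delta_rot": [0, 0, 0], "jaw": 65}, {"travel": [-0.045, 0.005, 0.03], "delta_rot": [0, 0, 0], "jaw": 65}, {"travel": [-0.054, 0.005, 0.055], "delta_rot": [0, 0, 0], "jaw": 65}, {"travel": [-0.054, 0.005, 0.055], "delta_rot": [0, 0, 0], "jaw": 65}, {"travel": [-0.054, 0.005, 0.055], "delta_rot": [0, 0, 0], "jaw": 65}])

```text
time_s: 9.65
eef_pos: [653.1, -45.7, 100.5]
tcp_rot: [0.631, 0.776, -0.002, -0.002]
wrist_force: [0.3, 0.1, 0.2]
width: 0.65
```

```bash
cat > hov.py <<'E'
from h import *
import sys
from go import plan
X,Y=float(sys.argv[1]),float(sys.argv[2])
env.camera('wrist')
s=env.get_state(); im=env.camera('wrist'); uv=project('wrist',[[X,Y,22]],s)[0];r=45;x0,y0=int(uv[0])-r,int(uv[1])-r
g=cv2.cvtColor(im[y0:y0+2*r,x0:x0+2*r],cv2.COLOR_BGR2GRAY);t,b=cv2.threshold(g,195,255,0)
n,l,st,cen=cv2.connectedComponentsWithStats(b);i=1+np.argmax(st[1:,4]);p=cen[i]+[x0,y0];print(uv,p,st[i],unproject('wrist',p,22,s).round(1))
plan(X,Y,float(sys.argv[3]),11.75)
E
python3 hov.py 653.9 -47.9 5
```

```text
[327.25395029 207.40517847] [324.89419087 209.44917012] [  18   24   51   48 1928] [652.5 -49.9  22. ]
t 9.75 pos [653.8 -45.4 102.2] psi 11.8 w 0.651 F [0.5 0.4 0.5] q6 -0.45
travel [-0.0024, -0.0002, 0.0972] rot [-0.002, 0.0, 0.001] rows 2.0 1.0
```

Request:
move_arm(motion=[{"travel": [-0.003, -0.0004, 0.04], "delta_rot": [0, 0, 0], "jaw": 65}, {"travel": [-0.003, -0.0004, 0.07], "delta_rot": [0, 0, 0], "jaw": 65}, {"travel": [-0.003, -0.0004, 0.09], "delta_rot": [0, 0, 0], "jaw": 65}, {"travel": [-0.003, -0.0004, 0.096], "delta_rot": [0, 0, 0], "jaw": 65}, {"travel": [-0.003, -0.0004, 0.096], "delta_rot": [0, 0, 0], "jaw": 65}])

```text
time_s: 10.25
eef_pos: [653.6, -48.7, 5.7]
tcp_rot: [0.631, 0.776, -0.001, -0.001]
wrist_force: [0.0, 0.6, -0.4]
width: 0.648
```

Request:
move_arm(motion=[{"travel": [0, 0, 0], "delta_rot": [0, 0, 0], "jaw": 30}, {"travel": [0, 0, 0], "delta_rot": [0, 0, 0], "jaw": 30}, {"travel": [0, 0, 0], "delta_rot": [0, 0, 0], "jaw": 30}, {"travel": [0, 0, 0], "delta_rot": [0, 0, 0], "jaw": 30}])

```text
time_s: 10.65
eef_pos: [654.4, -49.2, 7.5]
tcp_rot: [0.631, 0.776, -0.0, 0.001]
wrist_force: [-0.6, 1.1, 6.9]
width: 0.437
```

```bash
python3 held.py 22;python3 go.py 569.2 283 170 11.75
```

```text
px [326.4 267.2] [   6   31   78   73 4635] world [653.8 -48.8  22. ] tool [  0.5  -0.5 -14.5]
t 10.7 pos [654.4 -49.2   7.5] psi 11.8 w 0.441 F [-0.5  0.6  7.9] q6 -0.46
travel [0.3423, -0.0157, -0.163] rot [0.0, 0.001, 0.0] rows 8.0 1.0
```

Request:
move_arm(motion=[{"travel": [0, 0, -0.03], "delta_rot": [0, 0, 0], "jaw": 30}, {"travel": [0.01, 0, -0.07], "delta_rot": [0, 0, 0], "jaw": 30}, {"travel": [0.03, -0.002, -0.11], "delta_rot": [0, 0, 0], "jaw": 30}, {"travel": [0.06, -0.003, -0.145], "delta_rot": [0, 0, 0], "jaw": 30}, {"travel": [0.1, -0.005, -0.158], "delta_rot": [0, 0, 0], "jaw": 30}])

```text
time_s: 11.2
eef_pos: [629.8, 47.7, 168.2]
tcp_rot: [0.632, 0.775, 0.001, 0.002]
wrist_force: [0.3, 1.0, -1.7]
width: 0.441
```

```bash
python3 go.py 568.7 279.8 165 11.75
```

```text
t 11.2 pos [629.8  47.7 168.2] psi 11.6 w 0.441 F [ 0.3  1.  -1.7] q6 -0.31
travel [0.2397, -0.013, 0.0025] rot [0.005, 0.003, -0.002] rows 5.0 1.0
```

Request:
move_arm(motion=[{"travel": [0.045, -0.003, 0], "delta_rot": [0, 0, 0], "jaw": 30}, {"travel": [0.09, -0.005, 0], "delta_rot": [0, 0, 0], "jaw": 30}, {"travel": [0.135, -0.008, 0], "delta_rot": [0, 0, 0], "jaw": 30}, {"travel": [0.18, -0.01, 0], "delta_rot": [0, 0, 0], "jaw": 30}, {"travel": [0.215, -0.012, 0], "delta_rot": [0, 0, 0], "jaw": 30}])

```text
time_s: 11.7
eef_pos: [572.1, 258.3, 164.4]
tcp_rot: [0.631, 0.776, -0.0, -0.001]
wrist_force: [0.8, 0.5, -1.1]
width: 0.444
```

```bash
python3 go.py 568.7 279.8 160 11.75
```

```text
t 11.7 pos [572.1 258.3 164.4] psi 11.8 w 0.444 F [ 0.8  0.5 -1.1] q6 0.03
travel [0.0217, 0.0011, 0.0044] rot [-0.002, -0.0, 0.001] rows 1.0 1.0
```

Request:
move_arm(motion=[{"travel": [0.018, 0.001, 0.0], "delta_rot": [0, 0, 0], "jaw": 30}, {"travel": [0.02, 0.001, 0.0], "delta_rot": [0, 0, 0], "jaw": 30}, {"travel": [0.02, 0.001, 0.01], "delta_rot": [0, 0, 0], "jaw": 30}, {"travel": [0.02, 0.001, 0.02], "delta_rot": [0, 0, 0], "jaw": 30}, {"travel": [0.02, 0.001, 0.02], "delta_rot": [0, 0, 0], "jaw": 30}])

```text
time_s: 12.2
eef_pos: [569.6, 274.0, 141.1]
tcp_rot: [0.632, 0.775, -0.003, -0.002]
wrist_force: [-0.9, -0.3, -0.3]
width: 0.441
```

```bash
python3 - <<'E'
from h import *
env.camera('wrist'); cv2.imwrite('pics/p4_wrist.png',env.camera('wrist'))
E
python3 go.py 568.7 279.8 101 11.75
```

```text
t 12.3 pos [570.2 274.6 142.8] psi 11.7 w 0.436 F [ 0.1 -0.4 -1. ] q6 0.06
travel [0.0054, -0.0002, 0.0418] rot [-0.004, 0.0, -0.001] rows 1.0 1.0
```

View pics/p4_wrist.png

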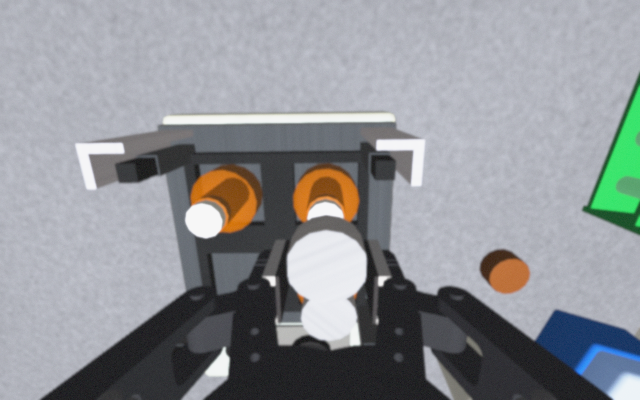

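Request:
move_arm(motion=[{"travel": [0.0054, 0, 0.0], "delta_rot": [0, 0, 0], "jaw": 30}, {"travel": [0.0054, 0, 0.01], "delta_rot": [0, 0, 0], "jaw": 30}, {"travel": [0.0054, 0, 0.02], "delta_rot": [0, 0, 0], "jaw": 30}, {"travel": [0.0054, 0, 0.02], "delta_rot": [0, 0, 0], "jaw": 30}, {"travel": [0.0054, 0, 0.02], "delta_rot": [0, 0, 0], "jaw": 30}])

```text
time_s: 12.8
eef_pos: [568.6, 280.8, 122.8]
tcp_rot: [0.631, 0.776, -0.002, -0.001]
wrist_force: [-0.1, -0.6, -1.0]
width: 0.441
```

```bash
python3 go.py 568.7 279.8 101 11.75
```

```text
t 12.8 pos [568.6 280.8 122.8] psi 11.7 w 0.441 F [-0.1 -0.6 -1. ] q6 0.07
travel [-0.001, -0.0001, 0.0218] rot [-0.004, 0.0, -0.0] rows 1.0 1.0
```

Request:
move_arm(motion=[{"travel": [-0.0007, 0, 0.01], "delta_rot": [-0.003, 0, 0], "jaw": 30}, {"travel": [-0.0007, 0, 0.017], "delta_rot": [-0.003, 0, 0], "jaw": 30}, {"travel": [-0.0007, 0, 0.021], "delta_rot": [-0.003, 0, 0], "jaw": 30}, {"travel": [-0.0007, 0, 0.022], "delta_rot": [-0.003, 0, 0], "jaw": 30}])

```text
time_s: 13.2
eef_pos: [568.6, 280.1, 100.5]
tcp_rot: [0.631, 0.776, -0.0, -0.0]
wrist_force: [-0.1, 0.4, -0.9]
width: 0.439
```

Request:
move_arm(motion=[{"travel": [0, 0, 0.003], "delta_rot": [0, 0, 0], "jaw": 30}, {"travel": [0, 0, 0.006], "delta_rot": [0, 0, 0], "jaw": 30}, {"travel": [0, 0, 0.009], "delta_rot": [0, 0, 0], "jaw": 30}, {"travel": [0, 0, 0.009], "delta_rot": [0, 0, 0], "jaw": 30}])

```text
time_s: 13.6
eef_pos: [569.1, 280.3, 93.0]
tcp_rot: [0.631, 0.776, 0.001, 0.0]
wrist_force: [-1.1, -1.1, 3.2]
width: 0.437
```

Request:
move_arm(motion=[{"travel": [0, 0, 0.002], "delta_rot": [0, 0, 0], "jaw": 30}, {"travel": [0, 0, 0.004], "delta_rot": [0, 0, 0], "jaw": 30}, {"travel": [0, 0, 0.006], "delta_rot": [0, 0, 0], "jaw": 30}, {"travel": [0, 0, 0.006], "delta_rot": [0, 0, 0], "jaw": 30}])

```text
time_s: 14.0
eef_pos: [569.3, 280.3, 90.3]
tcp_rot: [0.631, 0.776, 0.001, 0.001]
wrist_force: [-8.7, -3.2, 27.9]
width: 0.438
```

Request:
move_arm(motion=[{"travel": [0, 0, -0.004], "delta_rot": [0, 0, 0], "jaw": 30}, {"travel": [0, 0, -0.004], "delta_rot": [0, 0, 0], "jaw": 60}, {"travel": [0, 0, -0.004], "delta_rot": [0, 0, 0], "jaw": 60}, {"travel": [0, 0, -0.004], "delta_rot": [0, 0, 0], "jaw": 60}])

```text
time_s: 14.4
eef_pos: [568.8, 280.2, 89.7]
tcp_rot: [0.631, 0.776, -0.0, -0.0]
wrist_force: [-0.2, 0.2, -0.6]
width: 0.6
```

Request:
move_arm(motion=[{"travel": [0, 0, -0.02], "delta_rot": [0, 0, 0], "jaw": 60}, {"travel": [0, 0, -0.05], "delta_rot": [0, 0, 0], "jaw": 60}, {"travel": [-0.01, 0, -0.08], "delta_rot": [0, 0, 0], "jaw": 60}, {"travel": [-0.04, 0, -0.08], "delta_rot": [0, 0, 0], "jaw": 60}, {"travel": [-0.08, 0, -0.08], "delta_rot": [0, 0, 0], "jaw": 65}])

```text
time_s: 14.9
eef_pos: [585.2, 202.2, 170.8]
tcp_rot: [0.63, 0.777, 0.001, 0.0]
wrist_force: [0.7, 0.1, 1.0]
width: 0.653
```

```bash
python3 go.py 568.2 -66 165 11.75
python3 - <<'E'
from h import *
s=env.get_state(); 
for n in ['scene','top']:
  im=env.camera(n); cv2.imwrite(f'pics/p5_{n}.png',im)
from caps import blobs
blobs('top',cv2.imread('pics/p5_top.png'),[(568.4,-65.7)])
blobs('scene',cv2.imread('pics/p5_scene.png'),[(568.4,-65.7)])
E
```

```text
t 14.9 pos [585.2 202.2 170.8] psi 11.9 w 0.653 F [0.7 0.1 1. ] q6 -0.07
travel [-0.259, -0.0719, 0.0057] rot [0.002, -0.0, 0.002] rows 6.0 1.0
top [337.  236.1] [567.6 -66. ] 15.8 15.7
scene [327.  203.9] [569.3 -65.4] 16.7 13.7
```

View pics/p5_scene.png

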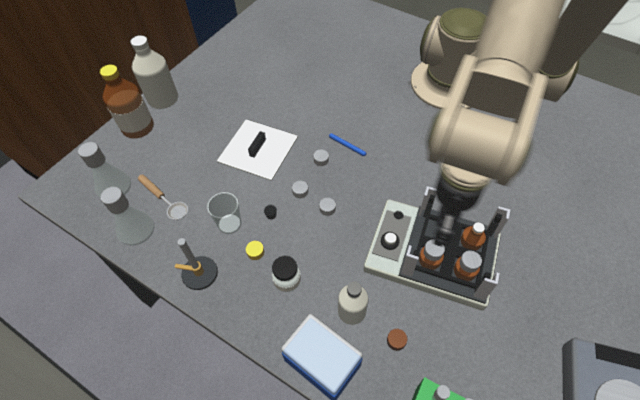

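Two pots are capped, at (432,247) and (469,261). The third cap is at scene (327,204), where it was.

Request:
move_arm(motion=[{"travel": [-0.045, -0.012, 0], "delta_rot": [0, 0, 0], "jaw": 65}, {"travel": [-0.09, -0.025, 0], "delta_rot": [0, 0, 0], "jaw": 65}, {"travel": [-0.135, -0.037, 0], "delta_rot": [0, 0, 0], "jaw": 65}, {"travel": [-0.18, -0.05, 0], "delta_rot": [0, 0, 0], "jaw": 65}, {"travel": [-0.22, -0.061, 0.01], "delta_rot": [0, 0, 0], "jaw": 65}])

```text
time_s: 15.5
eef_pos: [570.4, -27.7, 160.9]
tcp_rot: [0.631, 0.776, 0.0, 0.001]
wrist_force: [0.7, -0.3, -0.4]
width: 0.647
```

```bash
python3 go.py 568.2 -66.3 100 11.75
```

```text
t 15.5 pos [570.4 -27.7 160.9] psi 11.7 w 0.647 F [ 0.7 -0.3 -0.4] q6 -0.46
travel [-0.0373, -0.0101, 0.0609] rot [0.002, 0.001, -0.0] rows 2.0 1.0
```

Request:
move_arm(motion=[{"travel": [-0.025, -0.006, 0.01], "delta_rot": [0, 0, 0], "jaw": 65}, {"travel": [-0.037, -0.01, 0.03], "delta_rot": [0, 0, 0], "jaw": 65}, {"travel": [-0.038, -0.01, 0.06], "delta_rot": [0, 0, 0], "jaw": 65}, {"travel": [-0.038, -0.01, 0.06], "delta_rot": [0, 0, 0], "jaw": 65}, {"travel": [-0.038, -0.01, 0.06], "delta_rot": [0, 0, 0], "jaw": 65}])

```text
time_s: 16.0
eef_pos: [568.3, -64.7, 100.5]
tcp_rot: [0.631, 0.776, -0.0, -0.0]
wrist_force: [0.4, -0.4, 1.3]
width: 0.653
```

```bash
python3 hov.py 568.2 -66.3 5
```

```text
[325.89958984 206.2400357 ] [323.80777423 207.54792332] [  19   23   51   48 1878] [566.8 -67.7  22. ]
t 16.1 pos [568.9 -64.8 101.6] psi 11.8 w 0.65 F [-1.  -0.1  1.2] q6 -0.53
travel [-0.0012, -0.0011, 0.0966] rot [0.002, 0.001, 0.001] rows 2.0 1.0
```

Request:
move_arm(motion=[{"travel": [-0.002, -0.001, 0.04], "delta_rot": [0, 0, 0], "jaw": 65}, {"travel": [-0.002, -0.001, 0.07], "delta_rot": [0, 0, 0], "jaw": 65}, {"travel": [-0.002, -0.001, 0.09], "delta_rot": [0, 0, 0], "jaw": 65}, {"travel": [-0.002, -0.001, 0.096], "delta_rot": [0, 0, 0], "jaw": 65}, {"travel": [-0.002, -0.001, 0.096], "delta_rot": [0, 0, 0], "jaw": 65}])

```text
time_s: 16.6
eef_pos: [568.0, -67.2, 4.8]
tcp_rot: [0.631, 0.776, 0.0, 0.0]
wrist_force: [0.4, 0.2, 0.3]
width: 0.65
```

Request:
move_arm(motion=[{"travel": [0, 0, 0], "delta_rot": [0, 0, 0], "jaw": 30}, {"travel": [0, 0, 0], "delta_rot": [0, 0, 0], "jaw": 30}, {"travel": [0, 0, 0], "delta_rot": [0, 0, 0], "jaw": 30}, {"travel": [0, 0, 0], "delta_rot": [0, 0, 0], "jaw": 30}])

```text
time_s: 17.0
eef_pos: [568.6, -67.5, 6.3]
tcp_rot: [0.631, 0.776, 0.001, 0.002]
wrist_force: [-1.1, 1.7, 4.7]
width: 0.439
```

```bash
python3 held.py 22;python3 go.py 494.3 266 170 11.75
```

```text
px [326.4 268.1] [   5   32   79   73 4692] world [567.8 -66.8  22. ] tool [  0.7  -0.5 -15.7]
t 17.05 pos [568.6 -67.5   6.3] psi 11.8 w 0.442 F [-0.5  1.3  5.5] q6 -0.53
travel [0.3413, -0.0043, -0.1643] rot [0.003, 0.002, 0.0] rows 8.0 1.0
```

Request:
move_arm(motion=[{"travel": [0, 0, -0.03], "delta_rot": [0, 0, 0], "jaw": 30}, {"travel": [0.01, 0, -0.07], "delta_rot": [0, 0, 0], "jaw": 30}, {"travel": [0.03, 0, -0.11], "delta_rot": [0, 0, 0], "jaw": 30}, {"travel": [0.06, -0.001, -0.145], "delta_rot": [0, 0, 0], "jaw": 30}, {"travel": [0.1, -0.001, -0.158], "delta_rot": [0, 0, 0], "jaw": 30}])

```text
time_s: 17.55
eef_pos: [547.4, 30.4, 167.1]
tcp_rot: [0.632, 0.775, 0.002, 0.004]
wrist_force: [0.2, 0.3, -1.2]
width: 0.437
```

Request:
move_arm(motion=[{"travel": [0.045, 0, 0], "delta_rot": [0, 0, 0], "jaw": 30}, {"travel": [0.09, -0.001, 0], "delta_rot": [0, 0, 0], "jaw": 30}, {"travel": [0.135, -0.002, 0], "delta_rot": [0, 0, 0], "jaw": 30}, {"travel": [0.18, -0.002, 0], "delta_rot": [0, 0, 0], "jaw": 30}, {"travel": [0.215, -0.002, 0], "delta_rot": [0, 0, 0], "jaw": 30}])

```text
time_s: 18.05
eef_pos: [499.7, 242.8, 163.7]
tcp_rot: [0.631, 0.776, 0.001, 0.001]
wrist_force: [1.2, -1.0, 0.4]
width: 0.437
```

```bash
python3 go.py 494.7 263.9 160 11.75
```

```text
t 18.05 pos [499.7 242.8 163.7] psi 11.8 w 0.437 F [ 1.2 -1.   0.4] q6 0.03
travel [0.0217, -0.0005, 0.0037] rot [0.002, -0.0, 0.001] rows 1.0 1.0
```

Request:
move_arm(motion=[{"travel": [0.02, 0, 0.0], "delta_rot": [0, 0, 0], "jaw": 30}, {"travel": [0.0235, 0, 0.0], "delta_rot": [0, 0, 0], "jaw": 30}, {"travel": [0.0235, 0, 0.01], "delta_rot": [0, 0, 0], "jaw": 30}, {"travel": [0.0235, 0, 0.02], "delta_rot": [0, 0, 0], "jaw": 30}, {"travel": [0.0235, 0, 0.02], "delta_rot": [0, 0, 0], "jaw": 30}])

```text
time_s: 18.55
eef_pos: [495.2, 262.2, 140.5]
tcp_rot: [0.632, 0.775, -0.001, -0.001]
wrist_force: [-0.9, -0.6, -1.2]
width: 0.438
```

```bash
python3 - <<'E'
from h import *
env.camera('wrist'); cv2.imwrite('pics/p6_wrist.png',env.camera('wrist'))
E
python3 go.py 494.7 263.9 120 11.75
```

```text
t 18.65 pos [495.9 262.6 141.9] psi 11.7 w 0.445 F [-0.8 -0.7 -0. ] q6 0.07
travel [0.0015, -0.0009, 0.0219] rot [-0.001, 0.0, -0.001] rows 1.0 1.0
```

View pics/p6_wrist.png

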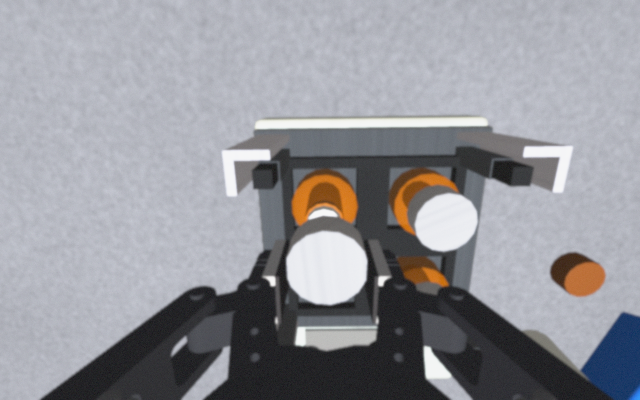

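Request:
move_arm(motion=[{"travel": [0.002, -0.001, 0.0], "delta_rot": [0, 0, 0], "jaw": 30}, {"travel": [0.002, -0.001, 0.01], "delta_rot": [0, 0, 0], "jaw": 30}, {"travel": [0.002, -0.001, 0.02], "delta_rot": [0, 0, 0], "jaw": 30}, {"travel": [0.002, -0.001, 0.021], "delta_rot": [0, 0, 0], "jaw": 30}, {"travel": [0.002, -0.001, 0.021], "delta_rot": [0, 0, 0], "jaw": 30}])

```text
time_s: 19.15
eef_pos: [494.1, 265.2, 120.7]
tcp_rot: [0.631, 0.776, -0.0, -0.0]
wrist_force: [-0.6, 0.8, -1.6]
width: 0.437
```

```bash
python3 go.py 494.7 263.9 99.5 11.75
```

```text
t 19.15 pos [494.1 265.2 120.7] psi 11.7 w 0.437 F [-0.6  0.8 -1.6] q6 0.08
travel [-0.0013, 0.0003, 0.0212] rot [-0.001, 0.0, -0.0] rows 1.0 1.0
```

Request:
move_arm(motion=[{"travel": [-0.0005, 0, 0.01], "delta_rot": [0, 0, 0], "jaw": 30}, {"travel": [-0.0005, 0, 0.017], "delta_rot": [0, 0, 0], "jaw": 30}, {"travel": [-0.0005, 0, 0.021], "delta_rot": [0, 0, 0], "jaw": 30}, {"travel": [-0.0005, 0, 0.021], "delta_rot": [0, 0, 0], "jaw": 30}])

```text
time_s: 19.55
eef_pos: [494.1, 264.6, 99.5]
tcp_rot: [0.631, 0.776, -0.001, -0.0]
wrist_force: [-0.3, -0.4, -0.2]
width: 0.442
```

Request:
move_arm(motion=[{"travel": [0, 0, 0.003], "delta_rot": [0, 0, 0], "jaw": 30}, {"travel": [0, 0, 0.006], "delta_rot": [0, 0, 0], "jaw": 30}, {"travel": [0, 0, 0.009], "delta_rot": [0, 0, 0], "jaw": 30}, {"travel": [0, 0, 0.009], "delta_rot": [0, 0, 0], "jaw": 30}])

```text
time_s: 19.95
eef_pos: [494.7, 264.8, 91.8]
tcp_rot: [0.631, 0.776, 0.001, 0.0]
wrist_force: [0.2, -0.1, 2.4]
width: 0.441
```

Request:
move_arm(motion=[{"travel": [0, 0, 0.002], "delta_rot": [0, 0, 0], "jaw": 30}, {"travel": [0, 0, 0.004], "delta_rot": [0, 0, 0], "jaw": 30}, {"travel": [0, 0, 0.005], "delta_rot": [0, 0, 0], "jaw": 30}, {"travel": [0, 0, 0.005], "delta_rot": [0, 0, 0], "jaw": 30}])

```text
time_s: 20.35
eef_pos: [494.9, 264.9, 89.1]
tcp_rot: [0.631, 0.776, 0.001, 0.001]
wrist_force: [-7.6, -3.6, 24.7]
width: 0.444
```

Home, at 89.1 against the expected 89.3. Release and retreat, then look at the plate.

Request:
move_arm(motion=[{"travel": [0, 0, -0.003], "delta_rot": [0, 0, 0], "jaw": 30}, {"travel": [0, 0, -0.003], "delta_rot": [0, 0, 0], "jaw": 60}, {"travel": [0, 0, -0.003], "delta_rot": [0, 0, 0], "jaw": 60}, {"travel": [0, 0, -0.003], "delta_rot": [0, 0, 0], "jaw": 60}])

```text
time_s: 20.75
eef_pos: [494.3, 264.7, 88.8]
tcp_rot: [0.631, 0.776, -0.0, -0.0]
wrist_force: [-0.7, 0.5, 0.6]
width: 0.602
```

Request:
move_arm(motion=[{"travel": [0, 0, -0.02], "delta_rot": [0, 0, 0], "jaw": 60}, {"travel": [0, 0, -0.05], "delta_rot": [0, 0, 0], "jaw": 60}, {"travel": [-0.01, 0, -0.08], "delta_rot": [0, 0, 0.08], "jaw": 60}, {"travel": [-0.05, -0.005, -0.1], "delta_rot": [0, 0, 0.2], "jaw": 60}, {"travel": [-0.09, -0.01, -0.1], "delta_rot": [0, 0, 0.32], "jaw": 60}])

```text
time_s: 21.25
eef_pos: [504.0, 174.1, 191.7]
tcp_rot: [0.748, 0.664, 0.002, 0.002]
wrist_force: [0.4, 0.2, -0.9]
width: 0.598
```

Run:
```python
from h import *
for n in ['top','scene']:
  im=env.camera(n); cv2.imwrite(f'pics/p7_{n}.png',im)
  k=5
  u,v,w,h=(395,220,95,90) if n=='top' else (205,110,105,75)
  cv2.imwrite(f'pics/p7c_{n}.png',cv2.resize(im[v:v+h,u:u+w],None,fx=7,fy=7,interpolation=cv2.INTER_CUBIC))
```

```text
(no output)
```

View pics/p7_scene.png

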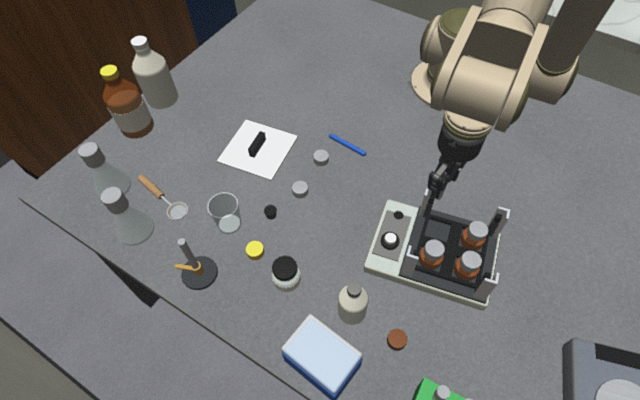

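View pics/p7c_top.png

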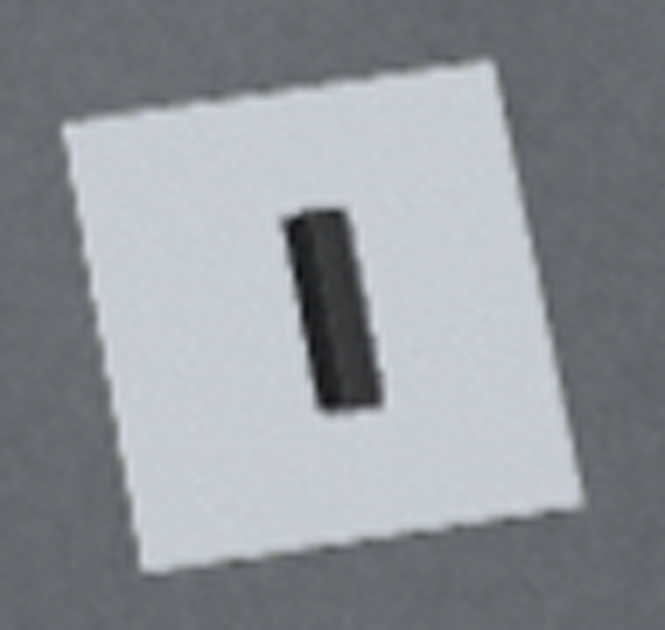

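View pics/p7c_scene.png

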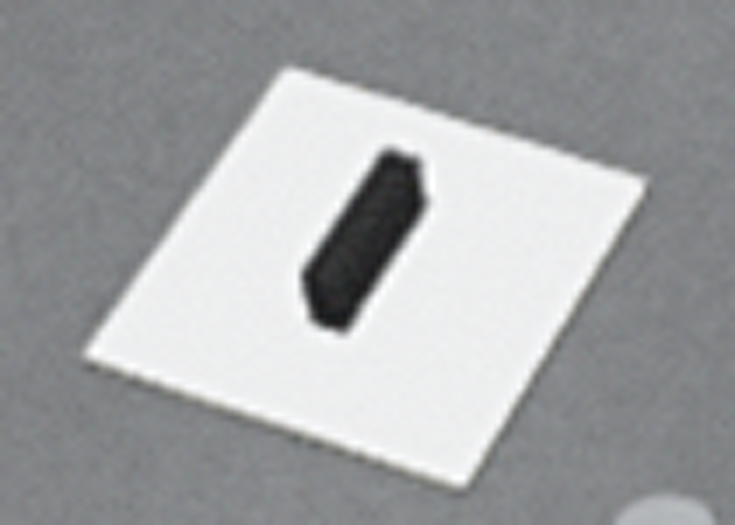

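```bash
cat > platefit.py <<'E'
from h import *
from scipy.optimize import least_squares
def fit(ims):
  C={}
  for n,im in ims.items():
    k=4;u,v,w,h=(395,215,110,105) if n=='top' else (200,105,115,90)
    big=cv2.resize(im[v:v+h,u:u+w],None,fx=k,fy=k,interpolation=cv2.INTER_CUBIC)
    b=(cv2.GaussianBlur(cv2.cvtColor(big,cv2.COLOR_BGR2GRAY),(5,5),0)>160).astype(np.uint8)
    cs,_=cv2.findContours(b,0,1); c=max(cs,key=cv2.contourArea); hull=cv2.convexHull(c)
    q=cv2.approxPolyDP(hull,20,True)[:,0].astype(float)
    if len(q)!=4: print(n,'corners',len(q))
    # refine by line fits
    pts=c[:,0].astype(float); L=[]
    for i in range(4):
        a,e=q[i],q[(i+1)%4]; d=(e-a)/np.linalg.norm(e-a); t=(pts-a)@d; o=abs((pts-a)@[-d[1],d[0]])
        s=pts[(o<4)&(t>15)&(t<np.linalg.norm(e-a)-15)].astype(np.float32)
        vx,vy,x0,y0=cv2.fitLine(s,cv2.DIST_HUBER,0,.01,.01).ravel(); L.append((np.array([vx,vy]),np.array([x0,y0])))
    cor=[]
    for i in range(4):
        (d1,p1),(d2,p2)=L[i-1],L[i]; t=np.linalg.solve(np.c_[d1,-d2],p2-p1); cor.append(p1+t[0]*d1)
    cor=(np.array(cor)+.5)/k-.5+[u,v]
    W=np.array([unproject(n,p,6) for p in cor]); ctr=W.mean(0); print(n,'ctr',ctr.round(1),'sides',[round(np.linalg.norm(W[i]-W[i-1]),1) for i in range(4)],'ang',[np.degrees(np.arctan2(*(W[i]-W[i-1])[1::-1])).round(1) for i in range(4)])
if __name__=='__main__':
    fit({n:cv2.imread(f'pics/p7_{n}.png') for n in ['top','scene']})
    # handle top ends
    r=lambda n,p,o:unproject(n,(np.array(p)+.5)/7-.5+o,36).round(1)
    print('handle top centre(top cam)', r('top',(345,309),(395,220)))
E
python3 platefit.py; python3 go.py 507 -328 165 -80
```

```text
top ctr [ 505.7 -325.4    6. ] sides [np.float64(157.9), np.float64(158.4), np.float64(158.0), np.float64(158.8)] ang [np.float64(-80.4), np.float64(-170.4), np.float64(99.7), np.float64(9.6)]
scene ctr [ 508.1 -324.7    6. ] sides [np.float64(161.6), np.float64(161.2), np.float64(161.7), np.float64(161.1)] ang [np.float64(-170.2), np.float64(99.8), np.float64(9.8), np.float64(-80.3)]
handle top centre(top cam) [ 505.3 -325.5   36. ]
t 21.35 pos [503.6 171.2 189.6] psi -7.0 w 0.602 F [-0.   0.9 -0.6] q6 0.23
travel [-0.495, 0.0641, 0.025] rot [0.001, 0.0, 1.274] rows 10.0 9.0
```

Request:
move_arm(motion=[{"travel": [-0.045, 0.006, 0], "delta_rot": [0, 0, 0.13], "jaw": 60}, {"travel": [-0.09, 0.012, 0], "delta_rot": [0, 0, 0.26], "jaw": 60}, {"travel": [-0.135, 0.018, 0], "delta_rot": [0, 0, 0.39], "jaw": 60}, {"travel": [-0.18, 0.024, 0], "delta_rot": [0, 0, 0.52], "jaw": 60}, {"travel": [-0.225, 0.03, 0], "delta_rot": [0, 0, 0.65], "jaw": 60}])

```text
time_s: 21.85
eef_pos: [506.8, -53.6, 188.9]
tcp_rot: [0.921, 0.39, -0.0, -0.0]
wrist_force: [0.8, -0.1, -0.5]
width: 0.6
```

```bash
python3 go.py 507 -325 165 -80.3
```

```text
t 21.85 pos [506.8 -53.6 188.9] psi -44.1 w 0.6 F [ 0.8 -0.1 -0.5] q6 0.43
travel [-0.1949, 0.1889, 0.0238] rot [-0.001, 0.0, 0.633] rows 6.0 5.0
```

Request:
move_arm(motion=[{"travel": [-0.03, 0.03, 0], "delta_rot": [0, 0, 0.13], "jaw": 60}, {"travel": [-0.06, 0.058, 0], "delta_rot": [0, 0, 0.26], "jaw": 60}, {"travel": [-0.09, 0.087, 0], "delta_rot": [0, 0, 0.39], "jaw": 60}, {"travel": [-0.12, 0.116, 0], "delta_rot": [0, 0, 0.52], "jaw": 60}, {"travel": [-0.15, 0.145, 0], "delta_rot": [0, 0, 0.633], "jaw": 60}])

```text
time_s: 22.35
eef_pos: [507.7, -262.2, 188.8]
tcp_rot: [0.996, 0.084, -0.0, -0.0]
wrist_force: [0.7, 0.5, 0.8]
width: 0.598
```

```bash
python3 go.py 507 -325 120 -80.3
```

```text
t 22.35 pos [ 507.7 -262.2  188.8] psi -80.3 w 0.598 F [0.7 0.5 0.8] q6 0.72
travel [-0.0112, 0.0618, 0.0687] rot [-0.001, 0.0, -0.0] rows 2.0 1.0
```

Request:
move_arm(motion=[{"travel": [-0.006, 0.03, 0.02], "delta_rot": [0, 0, 0], "jaw": 60}, {"travel": [-0.011, 0.058, 0.05], "delta_rot": [0, 0, 0], "jaw": 60}, {"travel": [-0.011, 0.06, 0.068], "delta_rot": [0, 0, 0], "jaw": 60}, {"travel": [-0.011, 0.06, 0.068], "delta_rot": [0, 0, 0], "jaw": 60}, {"travel": [-0.011, 0.06, 0.068], "delta_rot": [0, 0, 0], "jaw": 60}])

```text
time_s: 22.85
eef_pos: [507.5, -321.4, 121.4]
tcp_rot: [0.996, 0.087, -0.0, -0.0]
wrist_force: [0.5, -0.5, 0.3]
width: 0.604
```

```bash
python3 - <<'E'
from h import *
env.camera('wrist');s=env.get_state();im=env.camera('wrist'); 
def sq(h,z): 
    return shpts(507,-325,np.radians(9.7),[[h[0],h[1],z],[-h[0],h[1],z],[-h[0],-h[1],z],[h[0],-h[1],z]])
for p,z in (((80,80),6),((35,8),36)): cv2.polylines(im,[np.round(project('wrist',sq(p,z),s)).astype(np.int32)],True,(0,255,0),1)
cv2.imwrite('pics/p8.png',im)
E
python3 go.py 507 -325 10 -80.3
```

```text
t 22.95 pos [ 507.9 -321.5  122.5] psi -80.0 w 0.598 F [ 0.5 -0.4  1. ] q6 0.64
travel [-0.0016, 0.0031, 0.1125] rot [0.002, -0.001, 0.005] rows 3.0 1.0
```

View pics/p8.png

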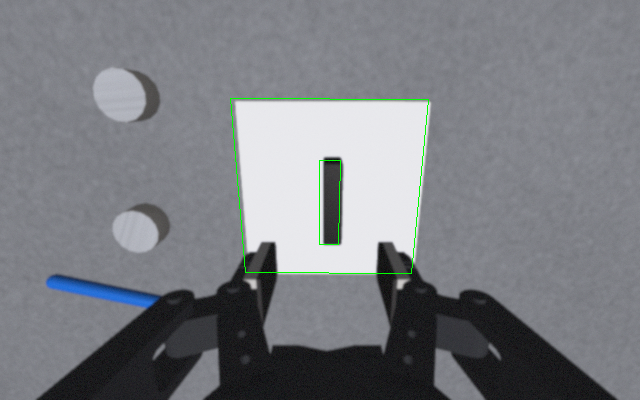

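Request:
move_arm(motion=[{"travel": [-0.0016, 0.003, 0.035], "delta_rot": [0.002, 0, 0.005], "jaw": 60}, {"travel": [-0.0016, 0.003, 0.07], "delta_rot": [0.002, 0, 0.005], "jaw": 55}, {"travel": [-0.0016, 0.003, 0.1], "delta_rot": [0.002, 0, 0.005], "jaw": 50}, {"travel": [-0.0016, 0.003, 0.11], "delta_rot": [0.002, 0, 0.005], "jaw": 50}, {"travel": [-0.0016, 0.003, 0.11], "delta_rot": [0.002, 0, 0.005], "jaw": 50}])

```text
time_s: 23.45
eef_pos: [506.2, -324.8, 11.3]
tcp_rot: [0.996, 0.084, -0.0, -0.001]
wrist_force: [0.2, -0.0, -0.8]
width: 0.5
```

Request:
move_arm(motion=[{"travel": [0, 0, 0], "delta_rot": [0, 0, 0], "jaw": 5}, {"travel": [0, 0, 0], "delta_rot": [0, 0, 0], "jaw": 5}, {"travel": [0, 0, 0], "delta_rot": [0, 0, 0], "jaw": 5}, {"travel": [0, 0, 0], "delta_rot": [0, 0, 0], "jaw": 5}, {"travel": [0, 0, 0], "delta_rot": [0, 0, 0], "jaw": 5}], squeeze=80)

```text
time_s: 23.95
eef_pos: [507.0, -325.9, 13.5]
tcp_rot: [0.996, 0.084, 0.001, 0.0]
wrist_force: [0.2, 1.1, 6.1]
width: 0.166
```

```bash
python3 - <<'E'
from h import *
im=env.camera('wrist'); cv2.imwrite('pics/p9.png',im)
E
python3 go.py 507 -325 180 -80.3
```

```text
t 24.0 pos [ 507.  -325.9   13.5] psi -80.4 w 0.17 F [-0.7  1.5  7.7] q6 0.63
travel [0.0006, -0.0007, -0.1665] rot [0.001, -0.002, -0.001] rows 4.0 1.0
```

View pics/p9.png

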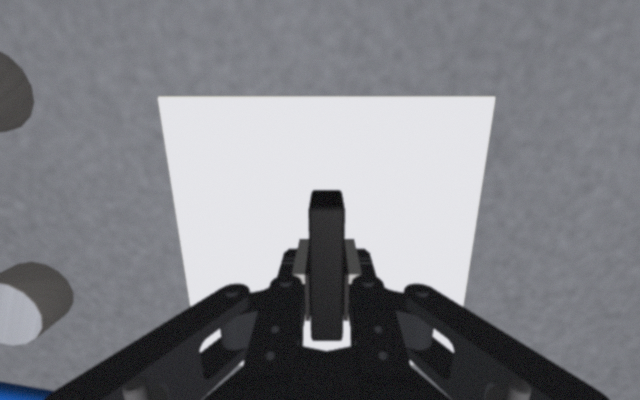

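Run:
```python
from h import *
s=env.get_state();T=toolT(s)
for uv in [(158,96.5),(495.5,96.5)]:
    w=unproject('wrist',uv,6,s); print(w.round(1),(T[:3,:3].T@(w-T[:3,3])).round(1))
```

```text
[ 570.9 -236.3    6. ] [ 77.9 -77.7   7.6]
[ 597.3 -391.8    6. ] [78.  80.1  7.7]
```

Request:
move_arm(motion=[{"travel": [0, 0, -0.02], "delta_rot": [0, 0, 0], "jaw": 5}, {"travel": [0, 0, -0.05], "delta_rot": [0, 0, 0], "jaw": 5}, {"travel": [0, 0, -0.09], "delta_rot": [0, 0, 0], "jaw": 5}, {"travel": [0, 0, -0.13], "delta_rot": [0, 0, 0], "jaw": 5}, {"travel": [0, 0, -0.175], "delta_rot": [0, 0, 0], "jaw": 5}])

```text
time_s: 24.5
eef_pos: [505.7, -325.1, 188.2]
tcp_rot: [0.996, 0.084, -0.0, -0.001]
wrist_force: [0.3, -0.8, -2.9]
width: 0.169
```

```bash
python3 - <<'E'
from h import *
im=env.camera('wrist'); cv2.imwrite('pics/p10.png',im)
E
python3 go.py 539.7 236.3 185 -78.25
```

```text
t 24.55 pos [ 507.8 -327.   196.8] psi -80.4 w 0.171 F [ 2.2 -0.5  6. ] q6 0.63
travel [0.1256, -0.5501, 0.008] rot [0.009, -0.008, -0.037] rows 12.0 1.0
```

View pics/p10.png

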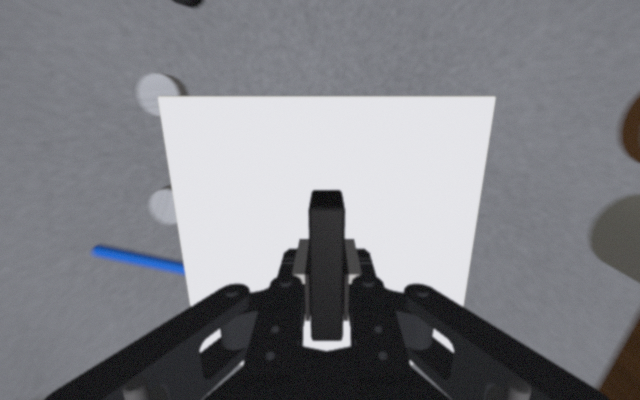

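Request:
move_arm(motion=[{"travel": [0.008, -0.03, 0], "delta_rot": [0, 0, -0.01], "jaw": 5}, {"travel": [0.017, -0.07, 0], "delta_rot": [0, 0, -0.02], "jaw": 5}, {"travel": [0.026, -0.112, 0], "delta_rot": [0, 0, -0.037], "jaw": 5}, {"travel": [0.035, -0.155, 0], "delta_rot": [0, 0, -0.037], "jaw": 5}, {"travel": [0.045, -0.198, 0], "delta_rot": [0, 0, -0.037], "jaw": 5}])

```text
time_s: 25.05
eef_pos: [517.1, -121.2, 187.3]
tcp_rot: [0.995, 0.102, 0.0, -0.001]
wrist_force: [1.5, 0.3, -1.3]
width: 0.168
```

```bash
python3 go.py 540.2 236.4 185 -78.25
```

```text
t 25.05 pos [ 517.1 -121.2  187.3] psi -78.3 w 0.168 F [ 1.5  0.3 -1.3] q6 0.91
travel [0.0952, -0.3454, 0.0029] rot [-0.001, -0.001, -0.001] rows 8.0 1.0
```

Request:
move_arm(motion=[{"travel": [0.012, -0.043, 0], "delta_rot": [0, 0, 0], "jaw": 5}, {"travel": [0.024, -0.086, 0], "delta_rot": [0, 0, 0], "jaw": 5}, {"travel": [0.036, -0.129, 0], "delta_rot": [0, 0, 0], "jaw": 5}, {"travel": [0.047, -0.172, 0], "delta_rot": [0, 0, 0], "jaw": 5}, {"travel": [0.059, -0.215, 0], "delta_rot": [0, 0, 0], "jaw": 5}])

```text
time_s: 25.55
eef_pos: [531.1, 101.5, 187.8]
tcp_rot: [0.995, 0.102, 0.0, -0.001]
wrist_force: [0.7, -0.1, -1.2]
width: 0.17
```

```bash
python3 go.py 540.2 236.4 180 -78.25
```

```text
t 25.55 pos [531.1 101.5 187.8] psi -78.3 w 0.17 F [ 0.7 -0.1 -1.2] q6 1.33
travel [0.0363, -0.1302, 0.008] rot [-0.002, -0.001, -0.0] rows 3.0 1.0
```

Request:
move_arm(motion=[{"travel": [0.012, -0.043, 0], "delta_rot": [0, 0, 0], "jaw": 5}, {"travel": [0.024, -0.085, 0], "delta_rot": [0, 0, 0], "jaw": 5}, {"travel": [0.032, -0.115, 0], "delta_rot": [0, 0, 0], "jaw": 5}, {"travel": [0.036, -0.127, 0], "delta_rot": [0, 0, 0], "jaw": 5}, {"travel": [0.036, -0.127, 0], "delta_rot": [0, 0, 0], "jaw": 5}])

```text
time_s: 26.05
eef_pos: [540.7, 232.4, 187.5]
tcp_rot: [0.995, 0.103, 0.0, -0.001]
wrist_force: [-0.3, -0.7, -1.9]
width: 0.171
```

```bash
python3 - <<'E'
from h import *
env.camera('wrist');
for n in ['wrist','scene','top']:
  im=env.camera(n)
  if n!='wrist':
    u,v,w,h=(150,175,120,125) if n=='top' else (395,160,135,140); im=cv2.resize(im[v:v+h,u:u+w],None,fx=4,fy=4,interpolation=cv2.INTER_CUBIC)
  cv2.imwrite(f'pics/p11_{n}.png',im)
E
python3 go.py 540.2 236.4 180 -78.25
```

```text
t 26.25 pos [541.  230.  187.5] psi -78.4 w 0.169 F [ 0.  -0.2 -1.8] q6 1.57
travel [0.0005, -0.0064, 0.0075] rot [-0.002, -0.0, -0.002] rows 1.0 1.0
```

View pics/p11_wrist.png

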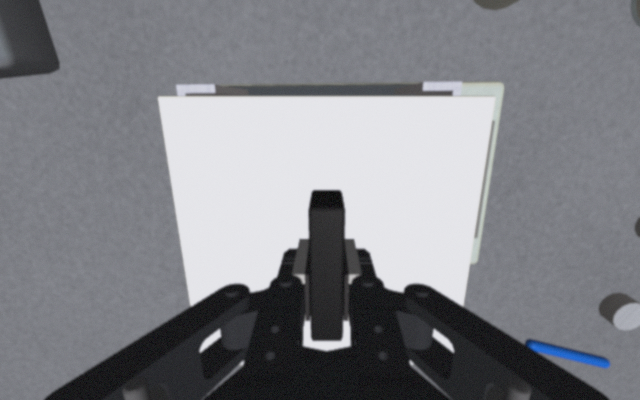

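View pics/p11_scene.png

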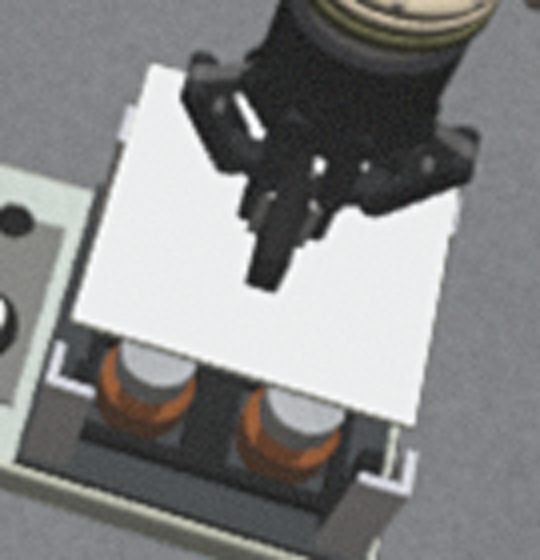

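View pics/p11_top.png

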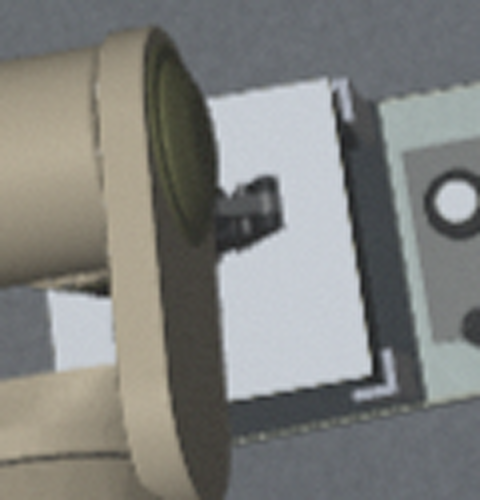

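Request:
move_arm(motion=[{"travel": [0.0005, -0.006, 0.0], "delta_rot": [0, 0, 0], "jaw": 5}, {"travel": [0.0005, -0.006, 0.015], "delta_rot": [0, 0, 0], "jaw": 5}, {"travel": [0.0005, -0.006, 0.03], "delta_rot": [0, 0, 0], "jaw": 5}, {"travel": [0.0005, -0.006, 0.038], "delta_rot": [0, 0, 0], "jaw": 5}, {"travel": [0.0005, -0.006, 0.038], "delta_rot": [0, 0, 0], "jaw": 5}])

```text
time_s: 26.75
eef_pos: [539.8, 237.0, 148.5]
tcp_rot: [0.995, 0.102, -0.001, -0.001]
wrist_force: [0.3, 0.6, -1.9]
width: 0.167
```

```bash
python3 - <<'E'
from h import *
env.camera('wrist');env.camera('wrist');s=env.get_state()
for n in ['wrist','scene','top']:
  im=env.camera(n)
  if n=='wrist': im=im[60:310,140:520];im=cv2.resize(im,None,fx=2,fy=2,interpolation=cv2.INTER_CUBIC)
  else:
    u,v,w,h=(150,175,120,125) if n=='top' else (395,160,135,140); im=cv2.resize(im[v:v+h,u:u+w],None,fx=4,fy=4,interpolation=cv2.INTER_CUBIC)
  cv2.imwrite(f'pics/p12_{n}.png',im)
E
python3 go.py 540.2 236.4 140 -78.25
```

```text
t 27.0 pos [540.5 237.4 150.1] psi -78.3 w 0.17 F [ 0.   0.1 -2.3] q6 1.58
travel [-0.0005, 0.001, 0.0101] rot [-0.002, -0.001, -0.0] rows 1.0 1.0
```

View pics/p12_wrist.png

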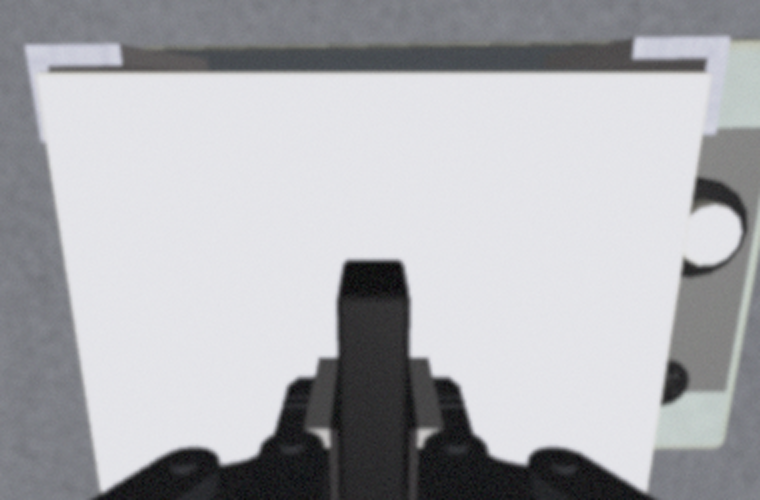

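View pics/p12_scene.png

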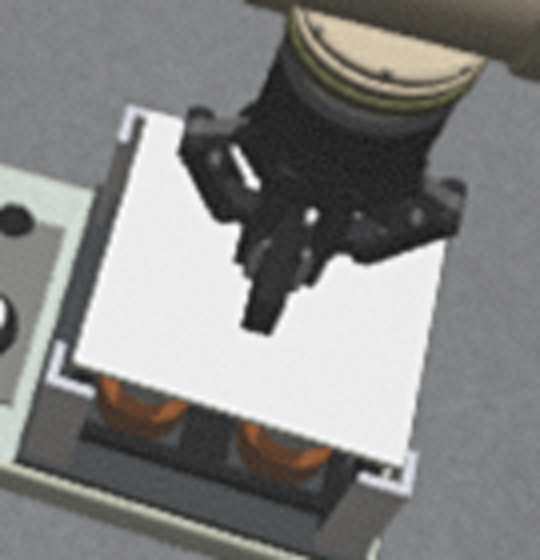

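View pics/p12_top.png

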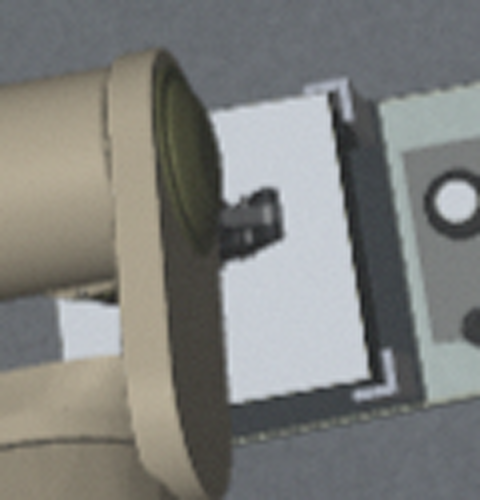

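Run:
```python
from h import *
s=env.get_state()
f=lambda p,z:unproject('wrist',((p[0]+.5)/2-.5+140,(p[1]+.5)/2-.5+60),z,s)
a=np.radians(11.75);Rm=np.array([[np.cos(a),np.sin(a)],[-np.sin(a),np.cos(a)]])
for nm,p,z in [('guide L',(49,67),129),('guide R',(707,60),129),('plate L',(40,72),142.6),('plate R',(708,72),142.6)]:
    w=f(p,z); print(nm,w.round(1),(Rm@(w[:2]-[539.7,236.3])).round(1))
```

```text
guide L [602.  333.5 129. ] [80.8 82.5]
guide R [637.7 170.3 129. ] [ 82.5 -84.6]
plate L [601.5 328.7 142.6] [79.3 77.9]
plate R [633.3 175.9 142.6] [ 79.3 -78.2]
```

Request:
move_arm(motion=[{"travel": [-0.0013, 0.0008, 0.0], "delta_rot": [-0.001, 0, -0.005], "jaw": 5}, {"travel": [-0.0013, 0.0008, 0.003], "delta_rot": [-0.001, 0, -0.005], "jaw": 5}, {"travel": [-0.0013, 0.0008, 0.006], "delta_rot": [-0.001, 0, -0.005], "jaw": 5}, {"travel": [-0.0013, 0.0008, 0.009], "delta_rot": [-0.001, 0, -0.005], "jaw": 5}, {"travel": [-0.0013, 0.0008, 0.01], "delta_rot": [-0.001, 0, -0.005], "jaw": 5}])

```text
time_s: 27.5
eef_pos: [538.9, 236.3, 138.8]
tcp_rot: [0.995, 0.105, -0.0, -0.0]
wrist_force: [-0.1, 0.1, -2.4]
width: 0.168
```

```bash
python3 go.py 539.5 236.4 134.5 -78
python3 - <<'E'
from h import *
im=env.camera('wrist')[60:310,140:520];im=cv2.resize(im,None,fx=2,fy=2,interpolation=cv2.INTER_CUBIC);cv2.imwrite('pics/p13.png',im)
E
```

```text
t 27.5 pos [538.9 236.3 138.8] psi -78.0 w 0.168 F [-0.1  0.1 -2.4] q6 1.57
travel [0.0006, 0.0, 0.0043] rot [-0.001, 0.001, 0.0] rows 1.0 1.0
```

View pics/p13.png

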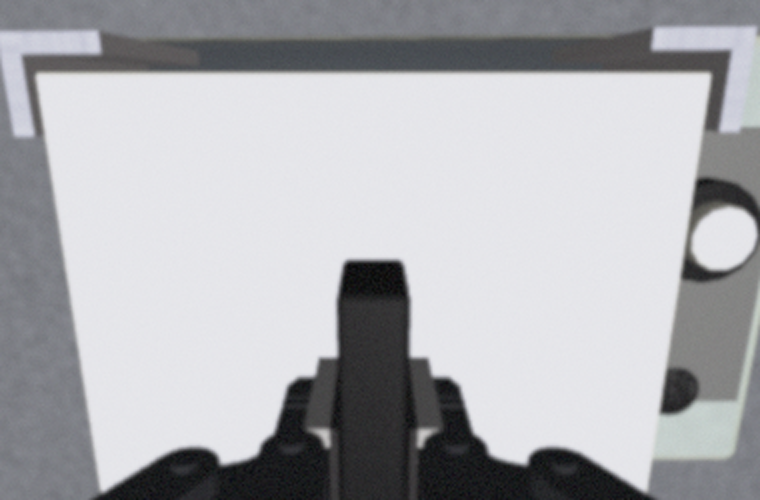

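Request:
move_arm(motion=[{"travel": [0, 0.0008, 0.002], "delta_rot": [0, 0, 0], "jaw": 5}, {"travel": [0, 0.0008, 0.004], "delta_rot": [0, 0, 0], "jaw": 5}, {"travel": [0, 0.0008, 0.005], "delta_rot": [0, 0, 0], "jaw": 5}])

```text
time_s: 27.85
eef_pos: [539.2, 235.5, 134.4]
tcp_rot: [0.995, 0.105, -0.0, -0.0]
wrist_force: [-2.5, -1.1, 5.3]
width: 0.168
```

Request:
move_arm(motion=[{"travel": [0, 0, 0.003], "delta_rot": [0, 0, 0], "jaw": 5}, {"travel": [0, 0, 0.006], "delta_rot": [0, 0, 0], "jaw": 5}, {"travel": [0, 0, 0.008], "delta_rot": [0, 0, 0], "jaw": 5}, {"travel": [0, 0, 0.008], "delta_rot": [0, 0, 0], "jaw": 5}])

```text
time_s: 28.25
eef_pos: [539.2, 235.6, 127.0]
tcp_rot: [0.994, 0.105, 0.0, -0.0]
wrist_force: [-3.2, -0.7, 3.1]
width: 0.17
```

Contact at 134.4 as predicted, and now at 127. Home is expected at about 126.5, so I'll press firmly.

Request:
move_arm(motion=[{"travel": [0, 0, 0.002], "delta_rot": [0, 0, 0], "jaw": 5}, {"travel": [0, 0, 0.004], "delta_rot": [0, 0, 0], "jaw": 5}, {"travel": [0, 0, 0.005], "delta_rot": [0, 0, 0], "jaw": 5}, {"travel": [0, 0, 0.005], "delta_rot": [0, 0, 0], "jaw": 5}])

```text
time_s: 28.65
eef_pos: [539.4, 235.6, 126.3]
tcp_rot: [0.994, 0.105, 0.002, -0.0]
wrist_force: [-13.5, -4.7, 35.7]
width: 0.166
```

Request:
move_arm(motion=[{"travel": [0, 0, -0.005], "delta_rot": [0, 0, 0], "jaw": 5}, {"travel": [0, 0, -0.005], "delta_rot": [0, 0, 0], "jaw": 45}, {"travel": [0, 0, -0.005], "delta_rot": [0, 0, 0], "jaw": 45}, {"travel": [0, 0, -0.005], "delta_rot": [0, 0, 0], "jaw": 45}, {"travel": [0, 0, -0.005], "delta_rot": [0, 0, 0], "jaw": 45}])

```text
time_s: 29.15
eef_pos: [539.2, 235.6, 125.9]
tcp_rot: [0.995, 0.105, -0.0, -0.0]
wrist_force: [-0.3, 1.0, 0.2]
width: 0.451
```

Request:
move_arm(motion=[{"travel": [0, 0, -0.02], "delta_rot": [0, 0, 0], "jaw": 45}, {"travel": [0, 0, -0.04], "delta_rot": [0, 0, 0], "jaw": 45}, {"travel": [0, 0, -0.07], "delta_rot": [0, 0, 0], "jaw": 45}, {"travel": [0, 0, -0.1], "delta_rot": [0, 0, 0], "jaw": 45}, {"travel": [0, 0, -0.1], "delta_rot": [0, 0, 0], "jaw": 0}])

```text
time_s: 29.65
eef_pos: [540.6, 235.9, 230.2]
tcp_rot: [0.994, 0.105, 0.004, -0.001]
wrist_force: [0.8, -0.6, -0.6]
width: 0.291
```

```bash
python3 - <<'E'
from h import *
for n in ['wrist','scene']:
  im=env.camera(n)
  if n!='wrist':
    u,v,w,h=(355,160,175,150); im=cv2.resize(im[v:v+h,u:u+w],None,fx=4,fy=4,interpolation=cv2.INTER_CUBIC)
  cv2.imwrite(f'pics/p14_{n}.png',im)
E
python3 go.py 586.2 111.1 200 -78.25
```

```text
t 29.75 pos [539.2 235.5 226.2] psi -78.0 w 0.121 F [-0.3 -0.1 -0.9] q6 1.57
travel [0.02, 0.1315, 0.026] rot [-0.001, -0.0, 0.005] rows 3.0 1.0
```

View pics/p14_wrist.png

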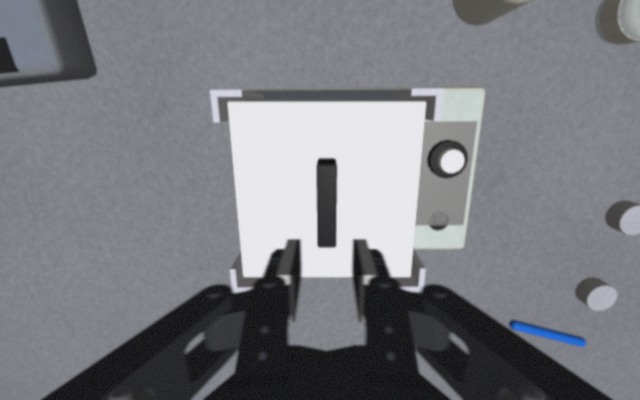

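View pics/p14_scene.png

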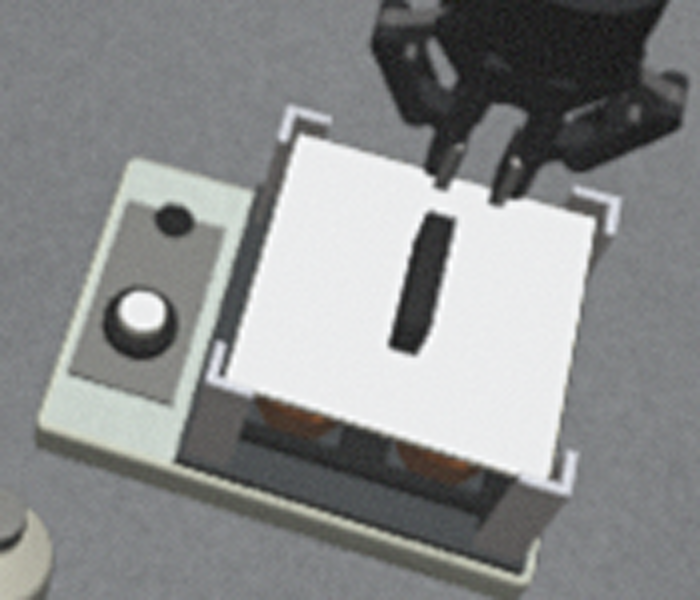

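The plate lies flat and centred between all four guides. For the button I'll turn the jaws along the shaker's x, so the gripper body clears the guides, and aim slightly outward.

```bash
python3 - <<'E'
from h import *
print(shpts(539.7,236.3,np.radians(11.9),[[20,-136,0]]).round(1))
E
python3 go.py 587.2 107.5 160 11.75
```

```text
[[587.3 107.3   0. ]]
t 29.75 pos [539.2 235.5 226.2] psi -78.0 w 0.121 F [-0.3 -0.1 -0.9] q6 1.57
travel [0.0203, 0.1353, 0.066] rot [-0.001, -0.001, -1.566] rows 4.0 11.0
```

Request:
move_arm(motion=[{"travel": [0.004, 0.026, 0], "delta_rot": [0, 0, -0.14], "jaw": 0}, {"travel": [0.008, 0.053, 0], "delta_rot": [0, 0, -0.28], "jaw": 0}, {"travel": [0.012, 0.08, 0], "delta_rot": [0, 0, -0.42], "jaw": 0}, {"travel": [0.016, 0.107, 0], "delta_rot": [0, 0, -0.56], "jaw": 0}, {"travel": [0.02, 0.133, 0], "delta_rot": [0, 0, -0.7], "jaw": 0}])

```text
time_s: 30.25
eef_pos: [586.3, 108.4, 224.4]
tcp_rot: [0.897, 0.442, -0.001, -0.001]
wrist_force: [1.8, -0.2, 1.1]
width: -0.0
```

```bash
python3 go.py 587.2 107.5 160 11.75
```

```text
t 30.25 pos [586.3 108.4 224.4] psi -37.5 w -0.0 F [ 1.8 -0.2  1.1] q6 0.64
travel [-0.0001, 0.0015, 0.0644] rot [-0.004, -0.0, -0.86] rows 2.0 6.0
```

Request:
move_arm(motion=[{"travel": [0, 0, 0.0], "delta_rot": [0, 0, -0.13], "jaw": 0}, {"travel": [0, 0, 0.0], "delta_rot": [0, 0, -0.27], "jaw": 0}, {"travel": [0, 0, 0.01], "delta_rot": [0, 0, -0.41], "jaw": 0}, {"travel": [0, 0, 0.03], "delta_rot": [0, 0, -0.55], "jaw": 0}, {"travel": [0, 0, 0.05], "delta_rot": [0, 0, -0.69], "jaw": 0}])

```text
time_s: 30.75
eef_pos: [585.9, 109.6, 174.1]
tcp_rot: [0.695, 0.719, -0.0, -0.001]
wrist_force: [0.2, 0.9, -0.8]
width: -0.0
```

```bash
python3 go.py 587.2 107.5 110 11.75
```

```text
t 30.75 pos [585.9 109.6 174.1] psi 2.0 w -0.0 F [ 0.2  0.9 -0.8] q6 -0.05
travel [-0.0022, 0.0014, 0.0641] rot [-0.002, -0.001, -0.17] rows 2.0 2.0
```

Request:
move_arm(motion=[{"travel": [-0.002, 0.001, 0.02], "delta_rot": [0, 0, -0.1], "jaw": 0}, {"travel": [-0.002, 0.001, 0.05], "delta_rot": [0, 0, -0.15], "jaw": 0}, {"travel": [-0.002, 0.001, 0.07], "delta_rot": [0, 0, -0.15], "jaw": 0}, {"travel": [-0.002, 0.001, 0.08], "delta_rot": [0, 0, -0.15], "jaw": 0}, {"travel": [-0.002, 0.001, 0.08], "delta_rot": [0, 0, -0.15], "jaw": 0}])

```text
time_s: 31.25
eef_pos: [586.6, 107.7, 94.3]
tcp_rot: [0.641, 0.767, -0.001, -0.002]
wrist_force: [-0.1, -0.1, 0.4]
width: 0.001
```

```bash
python3 go.py 587.2 107.5 60 11.75
python3 - <<'E'
from h import *
for n in ['wrist','scene']:
  im=env.camera(n)
  if n!='wrist':
    u,v,w,h=(345,140,175,150); im=cv2.resize(im[v:v+h,u:u+w],None,fx=4,fy=4,interpolation=cv2.INTER_CUBIC)
  cv2.imwrite(f'pics/p15_{n}.png',im)
E
```

```text
t 31.25 pos [586.6 107.7  94.3] psi 10.2 w 0.001 F [-0.1 -0.1  0.4] q6 -0.2
travel [-0.0004, 0.0007, 0.0343] rot [-0.004, -0.002, -0.026] rows 1.0 1.0
```

View pics/p15_wrist.png

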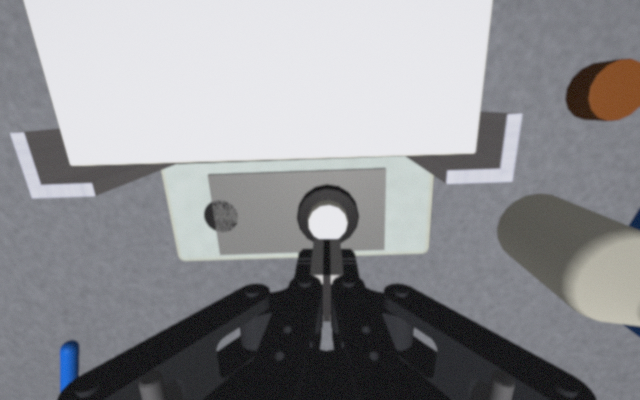

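View pics/p15_scene.png

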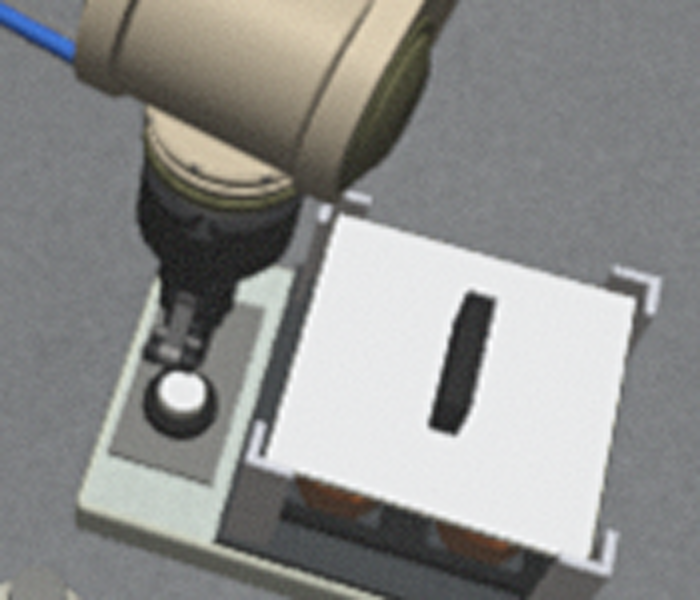

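Request:
move_arm(motion=[{"travel": [0, 0, 0.015], "delta_rot": [0, 0, -0.02], "jaw": 0}, {"travel": [0, 0, 0.027], "delta_rot": [0, 0, -0.02], "jaw": 0}, {"travel": [0, 0, 0.034], "delta_rot": [0, 0, -0.02], "jaw": 0}, {"travel": [0, 0, 0.034], "delta_rot": [0, 0, -0.02], "jaw": 0}])

```text
time_s: 31.75
eef_pos: [587.2, 107.8, 61.6]
tcp_rot: [0.634, 0.774, -0.0, -0.001]
wrist_force: [-0.3, 0.7, -0.4]
width: -0.001
```

Request:
move_arm(motion=[{"travel": [0, 0, 0.003], "delta_rot": [0, 0, 0], "jaw": 0}, {"travel": [0, 0, 0.006], "delta_rot": [0, 0, 0], "jaw": 0}, {"travel": [0, 0, 0.008], "delta_rot": [0, 0, 0], "jaw": 0}, {"travel": [0, 0, 0.008], "delta_rot": [0, 0, 0], "jaw": 0}])

```text
time_s: 32.15
eef_pos: [588.0, 107.8, 54.6]
tcp_rot: [0.633, 0.774, 0.001, 0.0]
wrist_force: [0.5, 0.8, 3.0]
width: 0.001
```

Request:
move_arm(motion=[{"travel": [0, 0, 0.002], "delta_rot": [0, 0, 0], "jaw": 0}, {"travel": [0, 0, 0.004], "delta_rot": [0, 0, 0], "jaw": 0}, {"travel": [0, 0, 0.006], "delta_rot": [0, 0, 0], "jaw": 0}, {"travel": [0, 0, 0.006], "delta_rot": [0, 0, 0], "jaw": 0}])

```text
time_s: 32.55
eef_pos: [588.2, 107.8, 52.1]
tcp_rot: [0.633, 0.774, 0.001, 0.001]
wrist_force: [-8.4, -0.9, 31.7]
width: 0.002
```

Request:
move_arm(motion=[{"travel": [0, 0, -0.01], "delta_rot": [0, 0, 0], "jaw": 0}, {"travel": [0, 0, -0.04], "delta_rot": [0, 0, 0], "jaw": 0}, {"travel": [-0.01, 0, -0.08], "delta_rot": [0, 0, 0], "jaw": 0}, {"travel": [-0.04, 0, -0.12], "delta_rot": [0, 0, 0], "jaw": 0}, {"travel": [-0.08, 0, -0.15], "delta_rot": [0, 0, 0], "jaw": 0}])

```text
time_s: 33.05
eef_pos: [603.3, 29.6, 200.5]
tcp_rot: [0.632, 0.775, 0.001, 0.0]
wrist_force: [1.0, 0.7, 0.3]
width: -0.002
```

Request:
move_arm(motion=[{"travel": [-0.04, 0, 0], "delta_rot": [0, 0, 0], "jaw": 0}, {"travel": [-0.08, 0, 0], "delta_rot": [0, 0, 0], "jaw": 0}, {"travel": [-0.12, 0, 0], "delta_rot": [0, 0, 0], "jaw": 0}, {"travel": [-0.13, 0, 0], "delta_rot": [0, 0, 0], "jaw": 0}, {"travel": [-0.13, 0, 0], "delta_rot": [0, 0, 0], "jaw": 0}])

```text
time_s: 33.55
eef_pos: [628.9, -99.5, 197.2]
tcp_rot: [0.634, 0.773, 0.0, -0.001]
wrist_force: [0.3, 0.2, -0.3]
width: -0.003
```

Run:
```python
from h import *
for n in ['top','scene']:
  im=env.camera(n); cv2.imwrite(f'pics/fin_{n}.png',im)
  u,v,w,h=(150,185,145,115) if n=='top' else (355,175,170,140); k=4
  c=cv2.resize(im[v:v+h,u:u+w],None,fx=k,fy=k,interpolation=cv2.INTER_CUBIC)
  P=lambda z:shpts(539.7,236.3,np.radians(11.8),[[80,80,z],[-80,80,z],[-80,-80,z],[80,-80,z]])
  for z,col in((119,(0,200,0)),(127,(0,0,255))):
    cv2.polylines(c,[np.round((project(n,P(z))+.5-[u,v])*k).astype(np.int32)],True,col,1,cv2.LINE_AA)
  cv2.imwrite(f'pics/finc_{n}.png',c)
s=env.get_state();print(s['time_s'],s['eef_pos'],s['wrist_force'])
```

```text
33.65 [628.77476186 -97.18515376 197.69276634] [-0.00481295 -0.03401711 -0.09471679]
```

View pics/finc_scene.png

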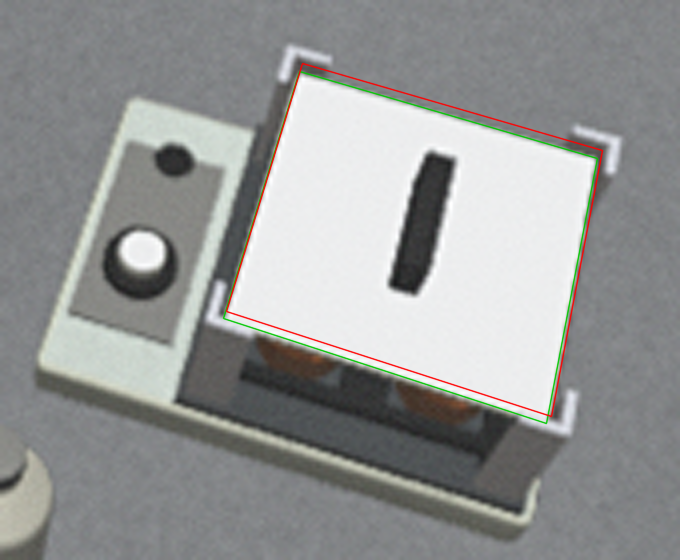

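View pics/finc_top.png

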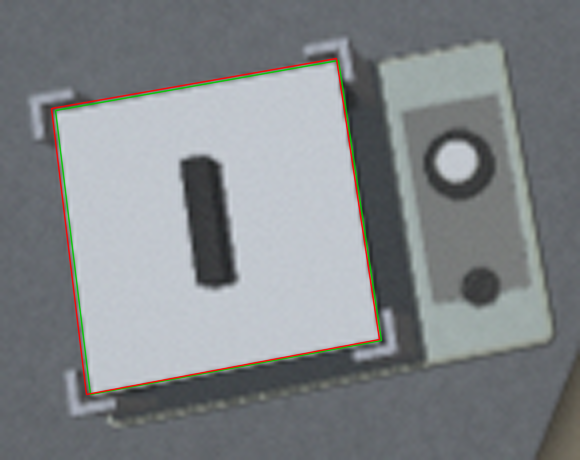

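View pics/fin_scene.png

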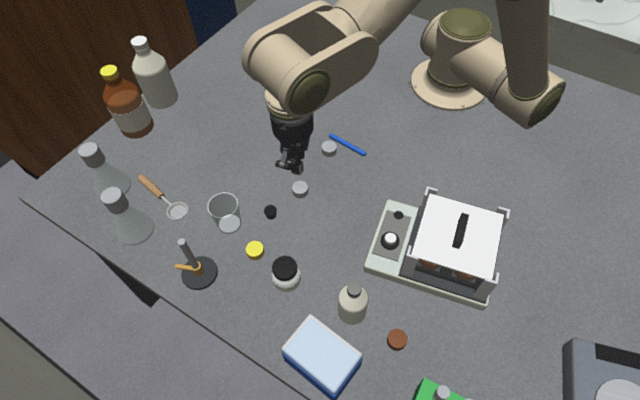

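The plate matches the home-height outline (green) and is level. The bystanders are standing. One spare cap was knocked from (321,157) to about (329,147), away from anything the arm did, and it isn't needed.

```bash
python3 -c "
from cell import env
print(env.close_job())"
```

```text
the job is handed in; nothing more can be done
None
```

The job is done and handed in, with no verdict reported. It took about 34 s of the 210 s allowed.

- **Caps:** Three pots were on the shaker, and each got a silver cap pressed down with 25–29 N. Each cap stopped within about 0.3 mm of its expected fully home height. I left the yellow and brown look-alikes and the stopper alone.
- **Plate:** It touched the pads at the expected height, moved down about 8 mm, and stopped hard at 36 N with its underside about 113 mm above the bench. In the last top and scene pictures it is level, lies inside all four guides and matches the home-height outline.
- **Start button:** It was pressed until it stopped at 52.1 mm (expected 52) with 32 N, then released. The arm ended clear with about zero wrist force.

**Checks that disagreed:**
- The wrist camera read about 2 mm off the two fixed cameras. I used values between the two, within the play available.
- One spare cap was knocked about 2–3 cm aside at some point. I did not touch it, and it was not needed.

In the last full scene picture, taken just before hand-in, the beaker, bottle and jar were standing as at the start.

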